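# Tip the used sample tubes into the discard bin

## Robot

A 6-joint arm with a two-finger parallel gripper is mounted at the origin on the work surface. World frame = base frame: x ahead of the robot, y to its left, z up, the work surface at z = 0. Lengths are in m, angles in rad, forces in N, time in s.
With the tool pointing down it reaches from about 0.25 to 0.725 m from the base axis. Payload 4 kg.
Tool frame: the origin (TCP) lies midway between the tips of the shut fingers; the grasp point (between the pads) lies 19 mm behind it; z points along the fingers, y is the direction in which the jaws open and shut (so a half turn about z gives the same grasp; the last joint's range is limited). The gripper opens to 85 mm and grips with 20 to 120 N. Pads are 22 mm wide; open, the fingers measure 114 mm over their backs; the gripper's body (76 mm by 85 mm) begins 54 mm behind the grasp point. The pads swing forward as they close: fully open they stand 13 mm farther back than shut.
Start: joints at [-1.335, 0.241, 0.005, 1.335, 0, 1.571], TCP at [0.117, -0.486, 0.231] pointing down, gripper open.
Joint ranges: [-2.72, 2.72], [-1.05, 1.87], [-1.09, 1.28], [-1.99, 2.15], [-1.42, 1.44], [-3.14, 3.14]. Speed limits (rad/s): [2.79, 2.79, 3.14, 3.14, 3.14, 3.14].

## Interface

Orientations are given as a unit quaternion [x, y, z, w].
In Python, from workcell import get_obs, camera, camera_model, job_done, masks_of gives the robot as it stands.
- The arm moves only by the tool jog_arm, never from a script. Its argument "deltas" is a list that holds one entry, the list of rows, each a list of 7 numbers: the shift along the tool's x, y, z in mm, then the turn, a rotation vector about the tool's x, y, z in degrees, then the finger opening in mm, from 0 to 85.4. A call has 1 to 5 rows; each row shifts and turns the pose as measured when the row begins, along the tool's axes as they then stand; what a row does not reach is not made up. A row lasts 1/10 s, in which the tool goes at most 50 mm and 8.59 degrees, less where a joint would pass 70% of its speed; a pose out of reach is approached as far as the arm can. A call with a gripper value outside its range is refused whole. The fingers move at their own pace and stop on an object; the grip force is fixed at half the most. Time passes only in rows, so rows that do not move let the fingers close. It gives the time, the measured TCP pose, the force and the opening at its end, in the units of the state.
- get_obs(): the state, without advancing time (a new reading comes with each control period).
- camera(name): name is "scene" or "top" or "wrist"; returns the picture (420x560x3 uint8, red, green, blue); there is no depth.
- camera_model(name): a dict with "fovy" (degrees; the focal length in pixels is half the picture's height over the tangent of half this angle, whatever the lens; pixels are square), "cx", "cy" (the principal point, pixels), "pose" (4x4, takes a point from camera to world coordinates); the wrist camera has in their place "T_tool_cam" (4x4, takes a point from camera to tool coordinates, whose origin is the TCP and whose axes are the flange's). Camera axes: x right, y down, z forward; pixel columns grow to the right and rows downward; lengths in m; the calibration is good to about 2 mm. A picture is of the moment at which its call begins: read the wrist's pose just before it. camera_model takes no time and is no camera call.
- job_done(): hands the job in, once; it reports no verdict.
Trained networks look in the newest picture that a camera, given by its name, has taken for a name from the list of things; names that differ only in an ending like _2 or _b are one class to them, and where a whole thing is asked for, a point or a joint stands for the part that bears it (a point fixed in the world has none). Each returns a list of dicts, best first, with "conf" (0 to 1); they miss things now and then, are a little off and sometimes report something else, mostly with a low value. They report only what shows in the picture. A call takes as long as a camera call. They do not tell look-alikes from the thing itself.
- masks_of(target, camera): "pixels" (420x560 bool, what is visible of it) and "at" ([column, row] in pixels, amid what is visible of it).
The state is a dict: "clock": time; "joint_pos": joint angles; "joint_vel": joint speeds; "tau": joint torques, N m; "eef_pos": TCP position; "tool_rot": TCP orientation; "ft_force": force on the tool from outside, world axes, zero at the start; "ft_torque": the same for the moment, N m; "grip_width": finger opening in m.
Only numpy, scipy, OpenCV 4.12 (cv2) and the standard library are available. Lean on these libraries where they do the work, as an engineer would, in place of code of your own. Each camera call takes 0.05 s, during which the arm holds its last target. There are 200 camera calls.

## Task

Carry the steel tray of used tubes by its handle to the grey discard bin, hook the tray's lip over the bin's low front rim while it is still about level, and swing the tray over on that rim until all three tubes have dropped into the bin. Then stand the empty tray upright on its rubber mat again, well centred, and let go. Do not spill tubes anywhere else or knock the other things on the bench about.

Things in the scene. Friction and masses are not known exactly. Their poses are not given: they have to be found in the camera images.
- tray: open steel tray on the mat, 110 mm long (y) by 128 mm wide (x), 0.3 kg, 3 mm sheet; origin: centre of its underside, z up. Sides and back (-y) 32 mm high. The +y end pours: its wall is 14 mm high, outer face at y = 55 mm, topped by a flat level lip out to y = 80 mm, underside at z = 11 mm. Arch handle over the middle, 136 mm over its straps. Tubes leave over the lip at about 75 to 90 degrees tilt
- tray_grip (a point): middle of the handle bar: round, 14 mm diameter, along the tray's x, 128 mm free between two straps, fixed rigidly to the tray; 100 mm above the tray's underside, at tray x = y = 0; axes as the tray. Hung by the bar the loaded tray stays about level; it can turn about the bar between closed fingers when its lip is pushed against something
- tray_lip (a point): middle of the inside corner under the lip, where the underside of the lip meets the outer face of the low end wall: tray x = 0, y = 55 mm, z = 11 mm. This corner sits on the bin's rim and is the pivot
- bin: grey plastic discard bin, open on top, fixed to the bench, 230 mm (its x) by 210 mm (its y) outside, 5 mm walls, z up; origin: centre of its underside. Back (+y) and sides are 130 mm high; the front (-y, towards the mat) is lower, 110 mm, with a round bead along its top, 220 mm free between the side walls
- bin_rim (a point): middle of the bead on the bin's low front rim, on the bead's axis: bead 12 mm in diameter along the bin's x, axis 104 mm above the bench and 100 mm to -y of the bin's origin, top at 110 mm; axes as the bin
- mat: black rubber mat, fixed, 210 mm (x) by 190 mm (y), 3 mm thick; origin: centre of its underside, on the bench
- tube1: one of three alike capped sample tubes, 30 mm diameter, 110 mm long, about 22 g, rigid and empty; origin: its centre, x along the tube. Starts lying across the tray (along the tray's x), the three side by side
- tube2: one of three alike capped sample tubes, 30 mm diameter, 110 mm long, about 22 g, rigid and empty; origin: its centre, x along the tube. Starts lying across the tray (along the tray's x), the three side by side
- tube3: one of three alike capped sample tubes, 30 mm diameter, 110 mm long, about 22 g, rigid and empty; origin: its centre, x along the tube. Starts lying across the tray (along the tray's x), the three side by side
- tip_box: bystander: red tip box with clear lid, 85 x 120 x 63 mm high, beyond the mat; origin under its centre
- beaker: bystander: glass beaker, 80 mm diameter, 95 mm high, near the bin's robot-side wall; origin under its centre
- slide_box: bystander: low white slide box, 100 x 50 x 32 mm high, between mat and bin; origin under its centre
- pipette: bystander: pipette lying on the bench, about 236 mm long, 27 mm high; origin near its middle, on the bench
- jar: bystander: white jar, 60 mm diameter, 85 mm high, beside the bin; origin under its centre
Things that resemble listed ones, but are neither listed nor needed, are in the scene too. Of the things that look like the tray, take the one that is farthest to the robot's right at the start. Leave any yellow look-alike of the tube1 alone.

How it is judged:
By the outcome, as a careful person would: the job done as asked, in the order asked, and still so for the second after the job is handed in, with the robot touching nothing.
It also fails if it takes over 69 s, if anything falls off the work surface, if the arm or the gripper's body presses on something with over 40 N, if the wrist force passes 120 N, or if a joint passes its speed limit or range.

## Working session

There is one attempt and no reset: what is moved stays moved. The work goes in short steps, Python scripts to look and compute and a tool call to move; the robot and the scene stay as the last step left them, time stands still between calls to the robot, and variables do not carry over. Pictures are saved under pics/ and viewed, about 8 in all and at most 12, crops included, and the job is handed in when it is done.

Besides the shell and the picture viewer there is one more tool, called as name(argument=value, ...), one argument or row to a line, values as JSON. jog_arm: Moves the arm, as the interface text tells. Its arguments: {"type":"object","properties":{"deltas":{"type":"array"}},"required":["deltas"]}

```bash
mkdir -p pics; ls; python3 - <<'E'
from workcell import *
import cv2,numpy as np
o=get_obs();print(o)
for n in("scene","top"):
    cv2.imwrite(f"pics/{n}0.png",camera(n)[:,:,::-1]);m=camera_model(n);print(n,m)
    for t in["tray","bin","mat","tube1","slide_box","tray_grip"]:
        try:
            for d in masks_of(t,n):print(t,round(d['conf'],2),d['at'],d['pixels'].sum())
        except Exception as e:print(t,e)
print(camera_model("wrist"))
E
```

```text
pics
{'clock': 0.0, 'joint_pos': array([-1.33496887e+00,  2.41405742e-01,  3.74755697e-03,  1.33518681e+00,
       -2.62196926e-05,  1.57085418e+00]), 'joint_vel': array([-0.00019743,  0.00123957,  0.00037184,  0.00149757,  0.00047375,
       -0.00014236]), 'tau': array([ 1.12394653e-03, -3.72318399e+01,  2.52407330e+01,  1.71329803e-02,
        1.20220243e-04,  2.35750875e-06]), 'eef_pos': array([ 0.11667224, -0.48556396,  0.23042546]), 'tool_rot': array([ 9.93059107e-01,  1.17611910e-01, -1.33551548e-04, -1.01567525e-03]), 'ft_force': array([ 0.14603301, -0.30923851,  0.0613317 ]), 'ft_torque': array([-0.01197788,  0.00708349, -0.01043807]), 'grip_width': 0.08568974740088606}
scene {'fovy': 50.31643486096546, 'cx': 275.64947046519404, 'cy': 204.98104449389868, 'pose': array([[ 0.30527376,  0.60676509, -0.73392374,  1.30921227],
       [ 0.95220168, -0.18563942,  0.24259014, -0.33957827],
       [ 0.01095005, -0.77289982, -0.63443358,  0.74848842],
       [ 0.        ,  0.        ,  0.        ,  1.        ]])}
tray 0.7 [321.4, 168.4] 1771
tray 0.6 [242.5, 215.3] 1814
tray 0.43 [115.
[... 895 characters left out ...]
] 302
tube1 0.69 [316.0, 197.4] 2034
tube1 0.59 [339.3, 279.8] 356
tube1 0.45 [320.2, 218.3] 189
slide_box 0.71 [257.5, 200.2] 543
tray_grip 0.71 [331.8, 220.8] 335
tray_grip 0.68 [415.2, 179.7] 562
tray_grip 0.66 [323.4, 223.6] 908
tray_grip 0.65 [234.3, 264.7] 1870
{'fovy': 67.12519856894, 'cx': 281.73551843852994, 'cy': 209.55958580150318, 'T_tool_cam': array([[ 1.99082726e-04, -9.49710426e-01, -3.13129474e-01,
         8.07219420e-02],
       [ 9.99998983e-01,  6.31335275e-04, -1.27903376e-03,
         9.33287522e-04],
       [ 1.41240138e-03, -3.13128901e-01,  9.49709585e-01,
        -1.41823217e-01],
       [ 0.00000000e+00,  0.00000000e+00,  0.00000000e+00,
         1.00000000e+00]])}
```

```bash
python3 -c "
import cv2
a=cv2.imread('pics/top0.png')[110:330,110:470];cv2.imwrite('pics/t.png',cv2.resize(a,(792,484),interpolation=cv2.INTER_CUBIC))"
```

```text
(no output)
```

View pics/scene0.png

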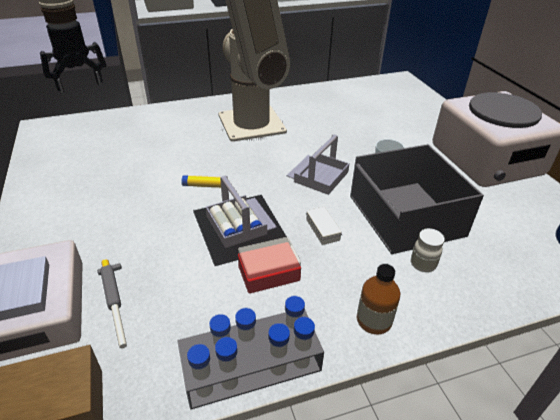

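View pics/t.png

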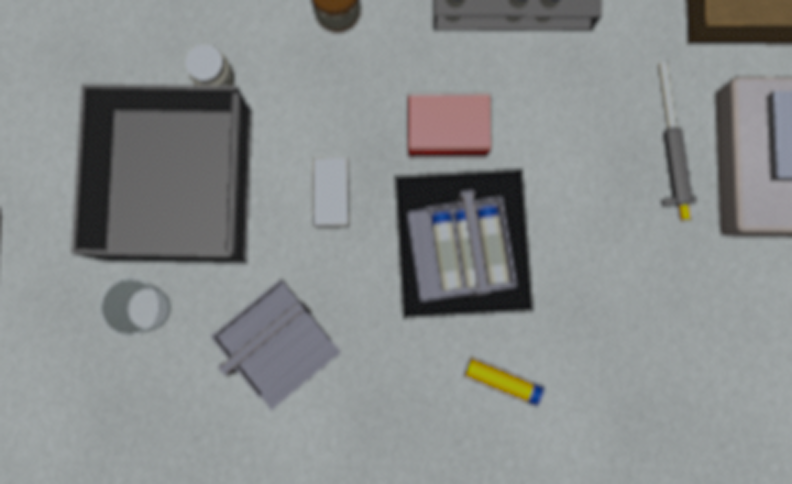

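```bash
cat > h.py <<'E'
import numpy as np,cv2
from workcell import *
from scipy.spatial.transform import Rotation as R
def pose(n,o=None):
    m=camera_model(n)
    if n!='wrist':return m,np.array(m['pose'])
    o=o or get_obs();T=np.eye(4);T[:3,:3]=R.from_quat(o['tool_rot']).as_matrix();T[:3,3]=o['eef_pos']
    return m,T@m['T_tool_cam']
def back(n,uv,z,o=None):
    m,T=pose(n,o);f=210/np.tan(np.radians(m['fovy']/2))
    d=T[:3,:3]@np.array([(uv[0]-m['cx'])/f,(uv[1]-m['cy'])/f,1])
    return T[:3,3]+d*(z-T[2,3])/d[2]
def proj(n,P,o=None):
    m,T=pose(n,o);f=210/np.tan(np.radians(m['fovy']/2));q=T[:3,:3].T@(np.array(P)-T[:3,3])
    return np.array([m['cx']+f*q[0]/q[2],m['cy']+f*q[1]/q[2]])
E
cat > a.py <<'E'
from h import *
c=lambda u,v:(u/2.2+110,v/2.2+110)
for n,p,z in[("bar+x",(467,193),.11),("bar-x",(485,290),.11),("lip+x",(408,212),.017),("lip-x",(420,301),.017),("back+x",(500,197),.035),("back-x",(515,287),.035),
 ("mat",(396,177),.003),("mat",(522,171),.003),("mat",(532,308),.003),("mat",(404,318),.003),
 ("bin back+x",(82,87),.13),("bin back-x",(75,252),.13),("bin front+x",(238,90),.11),("bin front-x",(233,258),.11),("binbase f+x",(251,110),0),("f-x",(246,262),0),("slide",(332,192),.032),("beaker",(140,306),.095),("jar",(205,62),.085)]:
    print(n,(1000*back("top",c(*p),z)).round())
E
python3 a.py; python3 - <<'E'
import cv2
a=cv2.imread('pics/top0.png')[140:235,130:230];cv2.imwrite('pics/b.png',cv2.resize(a,(600,570),interpolation=cv2.INTER_CUBIC)*2)
E
```

```text
bar+x [ 554. -163.  110.]
bar-x [ 424. -187.  110.]
lip+x [540. -86.  17.]
lip-x [ 412. -104.   17.]
back+x [ 560. -217.   35.]
back-x [ 432. -237.   35.]
mat [594. -68.   3.]
mat [ 604. -253.    3.]
mat [ 404. -266.    3.]
mat [388. -82.   3.]
bin back+x [690. 356. 130.]
bin back-x [467. 353. 130.]
bin front+x [693. 149. 110.]
bin front-x [463. 148. 110.]
binbase f+x [694. 149.   0.]
f-x [467. 150.   0.]
slide [566.  24.  32.]
beaker [399. 274.  95.]
jar [740. 201.  85.]
```

```bash
cat >> h.py <<'E'
def tool(yaw,tilt=0):
    "tool down with x along world yaw (deg), tilted top-forward (+y) about its x by tilt deg"
    return R.from_euler('z',yaw,degrees=True)*R.from_euler('x',-tilt,degrees=True)*R.from_quat([1,0,0,0])
def plan(p,Rt,n,g,start=None,dec=0):
    "rows from the current (or start) pose to p (mm), Rt in n equal rows"
    if start is None:
        o=get_obs();p0=o['eef_pos']*1000;R0=R.from_quat(o['tool_rot'])
    else:p0,R0=start
    w=(R0.inv()*Rt).as_rotvec()/n;d=(np.array(p)-p0)/n;rows=[]
    for i in range(n):
        Ri=R0*R.from_rotvec(w*i);rows.append([*np.round(Ri.inv().apply(d),dec),*np.round(np.degrees(w),1),g])
    for r in rows:print([float(x) for x in r])
def st():
    o=get_obs();r=R.from_quat(o['tool_rot'])*R.from_quat([1,0,0,0]).inv();print('t',round(o['clock'],2),(o['eef_pos']*1000).round(1),r.as_euler('ZXY',degrees=True).round(1),'F',o['ft_force'].round(1),'g',round(o['grip_width']*1000,1),'j',o['joint_pos'].round(2))
E
python3 -c "
from h import *
st();plan([460,-180,260],tool(9),12,85)"
```

```text
t 0.7 [ 116.8 -486.2  231.3] [13.5 -0.   0. ] F [0.4 0.7 0.2] g 85.4 j [-1.34  0.24  0.01  1.34 -0.    1.57]
[34.0, -18.0, -2.0, 0.0, 0.0, 0.4, 85.0]
[34.0, -18.0, -2.0, 0.0, 0.0, 0.4, 85.0]
[34.0, -19.0, -2.0, 0.0, 0.0, 0.4, 85.0]
[33.0, -19.0, -2.0, 0.0, 0.0, 0.4, 85.0]
[33.0, -19.0, -2.0, 0.0, 0.0, 0.4, 85.0]
[33.0, -19.0, -2.0, 0.0, 0.0, 0.4, 85.0]
[33.0, -19.0, -2.0, 0.0, 0.0, 0.4, 85.0]
[33.0, -20.0, -2.0, 0.0, 0.0, 0.4, 85.0]
[33.0, -20.0, -2.0, 0.0, 0.0, 0.4, 85.0]
[33.0, -20.0, -2.0, 0.0, 0.0, 0.4, 85.0]
[33.0, -20.0, -2.0, 0.0, 0.0, 0.4, 85.0]
[32.0, -21.0, -2.0, 0.0, 0.0, 0.4, 85.0]
```

jog_arm(
  deltas=[
    [[34, -18, -2, 0, 0, 0.4, 85], [34, -18, -2, 0, 0, 0.4, 85], [34, -19, -2, 0, 0, 0.4, 85], [33, -19, -2, 0, 0, 0.4, 85], [33, -19, -2, 0, 0, 0.4, 85]],
  ],
)

```text
clock: 1.2
eef_pos: [0.2619, -0.3586, 0.2409]
tool_rot: [0.996, 0.094, -0.0, 0.001]
ft_force: [-0.8, -0.6, -0.3]
grip_width: 0.0855
```

jog_arm(
  deltas=[
    [[33, -19, -2, 0, 0, 0.4, 85], [33, -19, -2, 0, 0, 0.4, 85], [33, -20, -2, 0, 0, 0.4, 85], [33, -20, -2, 0, 0, 0.4, 85], [33, -20, -2, 0, 0, 0.4, 85]],
  ],
)

```text
clock: 1.7
eef_pos: [0.4128, -0.2278, 0.2523]
tool_rot: [0.997, 0.075, 0.001, 0.002]
ft_force: [1.2, -1.1, -0.9]
grip_width: 0.0848
```

jog_arm(
  deltas=[
    [[33, -20, -2, 0, 0, 0.4, 85], [32, -21, -2, 0, 0, 0.4, 85], [0, 0, 0, 0, 0, 0, 85]],
  ],
)

```text
clock: 2.0
eef_pos: [0.4765, -0.1723, 0.2568]
tool_rot: [0.997, 0.071, 0.003, 0.002]
ft_force: [-0.6, 0.2, -0.1]
grip_width: 0.0848
```

```bash
python3 - <<'E'
from h import *
st();o=get_obs();cv2.imwrite('pics/w1.png',camera('wrist')[:,:,::-1]);np.save('o1.npy',o,allow_pickle=True)
for t in["tray","tray_grip","mat"]:
    for d in masks_of(t,'wrist'):print(t,round(d['conf'],2),d['at'],d['pixels'].sum())
E
```

```text
t 2.0 [ 476.5 -172.3  256.8] [ 8.1 -0.3 -0.3] F [-0.6  0.2 -0.1] g 84.8 j [-0.35  0.24  0.07  1.39 -0.    2.65]
tray 0.84 [59.2, 239.6] 10871
tray 0.65 [275.9, 166.4] 7239
tray_grip 0.72 [61.3, 237.4] 10985
tray_grip 0.67 [276.7, 166.2] 6696
mat 0.89 [285.5, 104.0] 13534
```

View pics/w1.png

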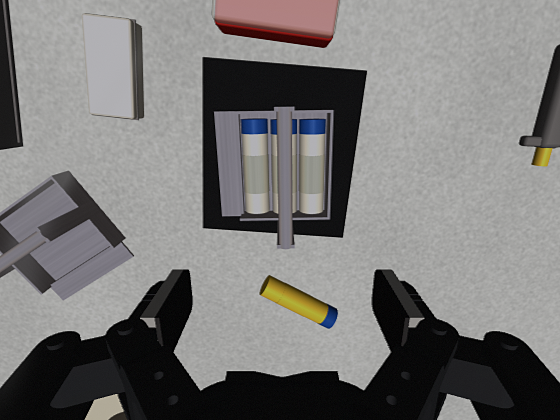

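```bash
python3 - <<'E'
from h import *
o=np.load('o1.npy',allow_pickle=True).item()
for n,p,z in[("bar+x",(285,107),.106),("bar-x",(286.5,247),.106),("lip+x",(214,112),.017),("lip-x",(222,216),.017),("back+x",(333,111),.035),("back-x",(330,219),.035),("mat",(204,57),.003),("mat",(367,71),.003),("mat",(343,237),.003),("mat",(203,228),.003)]:
    print(n,(1000*back('wrist',p,z,o)).round(1))
plan([500,-173,260],tool(179),21,85)
E
```

```text
bar+x [ 556.2 -165.   106. ]
bar-x [ 423.1 -186.1  106. ]
lip+x [539.3 -86.   17. ]
lip-x [ 414.  -105.8   17. ]
back+x [ 559.7 -218.8   35. ]
back-x [ 435.4 -239.3   35. ]
mat [596.8 -67.4   3. ]
mat [ 608.8 -254.2    3. ]
mat [ 401.8 -268.5    3. ]
mat [388.2 -80.    3. ]
[1.0, 0.0, -0.0, 0.0, 0.0, -8.2, 85.0]
[1.0, 0.0, -0.0, 0.0, 0.0, -8.2, 85.0]
[1.0, 0.0, -0.0, 0.0, 0.0, -8.2, 85.0]
[1.0, 1.0, -0.0, 0.0, 0.0, -8.2, 85.0]
[1.0, 1.0, -0.0, 0.0, 0.0, -8.2, 85.0]
[1.0, 1.0, -0.0, 0.0, 0.0, -8.2, 85.0]
[1.0, 1.0, -0.0, 0.0, 0.0, -8.2, 85.0]
[1.0, 1.0, -0.0, 0.0, 0.0, -8.2, 85.0]
[0.0, 1.0, -0.0, 0.0, 0.0, -8.2, 85.0]
[0.0, 1.0, -0.0, 0.0, 0.0, -8.2, 85.0]
[0.0, 1.0, -0.0, 0.0, 0.0, -8.2, 85.0]
[-0.0, 1.0, -0.0, 0.0, 0.0, -8.2, 85.0]
[-0.0, 1.0, -0.0, 0.0, 0.0, -8.2, 85.0]
[-0.0, 1.0, -0.0, 0.0, 0.0, -8.2, 85.0]
[-1.0, 1.0, -0.0, 0.0, 0.0, -8.2, 85.0]
[-1.0, 1.0, -0.0, 0.0, 0.0, -8.2, 85.0]
[-1.0, 1.0, -0.0, 0.0, 0.0, -8.2, 85.0]
[-1.0, 1.0, -0.0, 0.0, 0.0, -8.2, 85.0]
[-1.0, 1.0, -0.0, 0.0, 0.0, -8.2, 85.0]
[-1.0, 1.0, -0.0, 0.0, 0.0, -8.2, 85.0]
[-1.0, 0.0, -0.0, 0.0, 0.0, -8.2, 85.0]
```

jog_arm(
  deltas=[
    [[0, 0, 0, 0, 0, -8.4, 85], [0, 0, 0, 0, 0, -8.4, 85], [0, 0, 0, 0, 0, -8.4, 85], [0, 0, 0, 0, 0, -8.4, 85], [0, 0, 0, 0, 0, -8.4, 85]],
  ],
)

```text
clock: 2.7
eef_pos: [0.4667, -0.1816, 0.2571]
tool_rot: [0.904, 0.428, -0.001, 0.003]
ft_force: [-0.5, 0.5, -0.0]
grip_width: 0.085
```

jog_arm(
  deltas=[
    [[0, 0, 0, 0, 0, -8.4, 85], [0, 0, 0, 0, 0, -8.4, 85], [0, 0, 0, 0, 0, -8.4, 85], [0, 0, 0, 0, 0, -8.4, 85], [0, 0, 0, 0, 0, -8.4, 85]],
  ],
)

```text
clock: 3.2
eef_pos: [0.46, -0.1884, 0.2579]
tool_rot: [0.684, 0.729, -0.003, 0.002]
ft_force: [-0.3, 1.1, 0.1]
grip_width: 0.0852
```

jog_arm(
  deltas=[
    [[0, 0, 0, 0, 0, -8.4, 85], [0, 0, 0, 0, 0, -8.4, 85], [0, 0, 0, 0, 0, -8.4, 85], [0, 0, 0, 0, 0, -8.4, 85], [0, 0, 0, 0, 0, -8.4, 85]],
  ],
)

```text
clock: 3.7
eef_pos: [0.4532, -0.1952, 0.2587]
tool_rot: [0.37, 0.929, -0.004, 0.001]
ft_force: [-1.1, -0.1, 0.2]
grip_width: 0.0851
```

jog_arm(
  deltas=[
    [[0, 0, 0, 0, 0, -8.4, 85], [0, 0, 0, 0, 0, -8.4, 85], [0, 0, 0, 0, 0, -8.4, 85], [0, 0, 0, 0, 0, -8.4, 85], [0, 0, 0, 0, 0, -8.4, 85]],
  ],
)

```text
clock: 4.2
eef_pos: [0.4464, -0.2017, 0.2595]
tool_rot: [0.004, 1.0, -0.004, -0.001]
ft_force: [-0.0, -0.1, -0.8]
grip_width: 0.085
```

```bash
python3 - <<'E'
from h import *
st();plan([489.7,-175.6,150],tool(189.2),5,85)
E
```

```text
t 4.2 [ 446.4 -201.7  259.5] [ 1.795e+02  5.000e-01 -1.000e-01] F [-0.  -0.1 -0.8] g 85.0 j [-0.42  0.21  0.04  1.4  -0.01 -0.41]
[-9.0, 5.0, 22.0, -0.1, -0.0, -1.9, 85.0]
[-9.0, 5.0, 22.0, -0.1, -0.0, -1.9, 85.0]
[-9.0, 5.0, 22.0, -0.1, -0.0, -1.9, 85.0]
[-9.0, 4.0, 22.0, -0.1, -0.0, -1.9, 85.0]
[-9.0, 4.0, 22.0, -0.1, -0.0, -1.9, 85.0]
```

jog_arm(
  deltas=[
    [[-10, 5, 22, -0.1, 0, -2, 85], [-10, 5, 22, -0.1, 0, -2, 85], [-10, 5, 22, -0.1, 0, -2, 85], [-10, 5, 22, -0.1, 0, -2, 85], [0, 0, 0, 0, 0, 0, 85]],
  ],
)

```text
clock: 4.7
eef_pos: [0.481, -0.1879, 0.1713]
tool_rot: [-0.062, 0.998, -0.003, 0.0]
ft_force: [-0.6, -0.3, -0.3]
grip_width: 0.0855
```

```bash
python3 - <<'E'
from h import *
st();plan([489.7,-175.6,112],tool(189.2),3,85);o=get_obs();cv2.imwrite('pics/w2.png',camera('wrist')[:,:,::-1])
for s in(-64,64):print(proj('wrist',[.4897+s*1e-3*np.cos(.16),-.1756+s*1e-3*np.sin(.16),.110],o))
E
```

```text
t 4.7 [ 481.  -187.9  171.3] [-172.9    0.3   -0. ] F [-0.6 -0.3 -0.3] g 85.5 j [-0.37  0.3  -0.07  1.2  -0.   -0.49]
[-3.0, 4.0, 20.0, -0.1, -0.0, -0.7, 85.0]
[-3.0, 4.0, 20.0, -0.1, -0.0, -0.7, 85.0]
[-3.0, 4.0, 20.0, -0.1, -0.0, -0.7, 85.0]
[297.02313524 148.87132507]
[300.4566108 318.2226115]
```

View pics/w2.png

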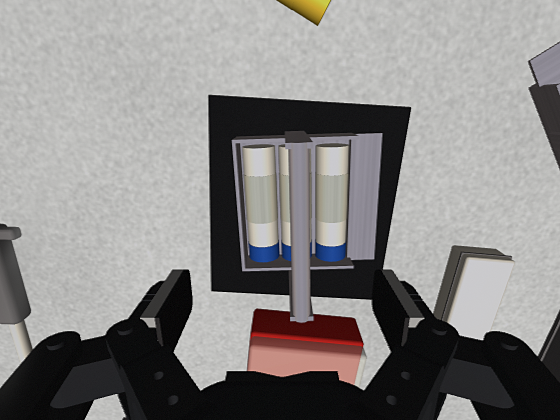

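jog_arm(
  deltas=[
    [[-4, 5, 20, -0.1, 0, -0.9, 85], [-3, 4, 20, -0.1, 0, -0.8, 85], [-3, 4, 15, -0.1, 0, -0.8, 85], [0, 0, 0, 0, 0, 0, 85]],
  ],
)

```text
clock: 5.15
eef_pos: [0.4895, -0.1799, 0.1234]
tool_rot: [-0.079, 0.997, -0.003, 0.005]
ft_force: [-0.3, -0.2, -0.0]
grip_width: 0.085
```

```bash
python3 - <<'E'
from h import *
st();plan([489.7,-175.6,85],tool(189.2),2,85,dec=1)
E
```

```text
t 5.15 [ 489.5 -179.9  123.4] [-171.     0.4    0.5] F [-0.3 -0.2 -0. ] g 85.0 j [-0.35  0.35 -0.14  1.07 -0.   -0.51]
[-0.3, 2.2, 19.2, -0.2, 0.2, -0.1, 85.0]
[-0.4, 2.2, 19.2, -0.2, 0.2, -0.1, 85.0]
```

jog_arm(
  deltas=[
    [[0, 2, 19, -0.2, -0.2, 0, 85], [0, 2, 19, -0.2, -0.2, 0, 85], [0, 0, 2, 0, 0, 0, 85], [0, 0, 0, 0, 0, 0, 30], [0, 0, 0, 0, 0, 0, 30]],
  ],
)

```text
clock: 5.65
eef_pos: [0.492, -0.1818, 0.0923]
tool_rot: [-0.075, 0.997, -0.003, 0.013]
ft_force: [0.5, -0.5, 0.0]
grip_width: 0.0584
```

```bash
python3 -c "
from h import *
st()"
```

```text
t 5.65 [ 492.  -181.8   92.3] [-171.5    0.5    1.5] F [ 0.5 -0.5  0. ] g 58.4 j [-0.36  0.37 -0.19  0.98  0.01 -0.51]
```

```bash
python3 -c "
from h import *
st();plan([489.7,-175.6,85],tool(189.2),1,40,dec=1)"
```

```text
t 5.65 [ 492.  -181.8   92.3] [-171.5    0.5    1.5] F [ 0.5 -0.5  0. ] g 58.4 j [-0.36  0.37 -0.19  0.98  0.01 -0.51]
[1.6, 6.5, 7.3, -0.5, 1.5, -0.6, 40.0]
```

jog_arm(
  deltas=[
    [[1, 6, 8, -0.5, 1.5, -0.7, 58], [0, 0, 0, 0, 0, 0, 58]],
  ],
)

```text
clock: 5.85
eef_pos: [0.4916, -0.1766, 0.0863]
tool_rot: [-0.081, 0.997, -0.0, 0.001]
ft_force: [-0.0, -0.6, 0.6]
grip_width: 0.058
```

```bash
python3 -c "
from h import *
st();plan([489.7,-175.6,85],tool(189.2),1,40,dec=1)"
```

```text
t 5.85 [ 491.6 -176.6   86.3] [-1.708e+02  1.000e-01  1.000e-01] F [-0.  -0.6  0.6] g 58.0 j [-0.35  0.39 -0.18  1.    0.   -0.51]
[1.7, 1.3, 1.3, -0.1, 0.1, 0.0, 40.0]
```

Well aligned; close.

jog_arm(
  deltas=[
    [[1, 1, 1, 0, 0, 0, 0], [0, 0, 0, 0, 0, 0, 0], [0, 0, 0, 0, 0, 0, 0], [0, 0, 0, 0, 0, 0, 0], [0, 0, 0, 0, 0, 0, 0]],
  ],
)

```text
clock: 6.35
eef_pos: [0.4909, -0.1747, 0.0856]
tool_rot: [-0.081, 0.997, 0.0, 0.001]
ft_force: [-0.7, 1.3, -1.3]
grip_width: 0.0123
```

jog_arm(
  deltas=[
    [[0, 0, 0, 0, 0, 0, 0], [0, 0, 0, 0, 0, 0, 0], [0, 0, 0, 0, 0, 0, 0], [0, 0, -6, 0, 0, 0, 0], [0, 0, -8, 0, 0, 0, 0]],
  ],
)

```text
clock: 6.85
eef_pos: [0.4888, -0.1743, 0.0981]
tool_rot: [-0.081, 0.997, 0.001, -0.001]
ft_force: [0.3, 0.0, -3.7]
grip_width: 0.0121
```

```bash
python3 -c "
from h import *
st();plan([489.7,-175.6,220],tool(189.2),10,0,dec=1)"
```

```text
t 6.85 [ 488.8 -174.3   98.1] [-1.707e+02 -1.000e-01 -2.000e-01] F [ 0.3  0.  -3.7] g 12.1 j [-0.34  0.38 -0.17  1.03  0.   -0.51]
[-0.0, -0.1, -12.2, 0.0, -0.0, 0.0, 0.0]
[-0.0, -0.1, -12.2, 0.0, -0.0, 0.0, 0.0]
[-0.0, -0.1, -12.2, 0.0, -0.0, 0.0, 0.0]
[-0.0, -0.1, -12.2, 0.0, -0.0, 0.0, 0.0]
[-0.0, -0.1, -12.2, 0.0, -0.0, 0.0, 0.0]
[-0.1, -0.1, -12.2, 0.0, -0.0, 0.0, 0.0]
[-0.1, -0.1, -12.2, 0.0, -0.0, 0.0, 0.0]
[-0.1, -0.1, -12.2, 0.0, -0.0, 0.0, 0.0]
[-0.1, -0.1, -12.2, 0.0, -0.0, 0.0, 0.0]
[-0.1, -0.1, -12.2, 0.0, -0.0, 0.0, 0.0]
```

jog_arm(
  deltas=[
    [[0, 0, -14, 0, 0, 0, 0], [0, 0, -20, 0, 0, 0, 0], [0, 0, -25, 0, 0, 0, 0], [0, 0, -25, 0, 0, 0, 0], [0, 0, -20, 0, 0, 0, 0]],
  ],
)

```text
clock: 7.35
eef_pos: [0.4853, -0.1742, 0.2036]
tool_rot: [-0.081, 0.997, 0.002, -0.007]
ft_force: [0.6, -0.4, -3.7]
grip_width: 0.0121
```

```bash
python3 -c "
from h import *
st();plan([572,65,205],tool(179.7),12,0)"
```

```text
t 7.35 [ 485.3 -174.2  203.6] [-170.7   -0.3   -0.7] F [ 0.6 -0.4 -3.7] g 12.1 j [-0.34  0.3   0.01  1.3  -0.   -0.51]
[-10.0, 19.0, -0.0, 0.0, -0.1, 0.8, 0.0]
[-10.0, 19.0, -0.0, 0.0, -0.1, 0.8, 0.0]
[-10.0, 19.0, -0.0, 0.0, -0.1, 0.8, 0.0]
[-10.0, 19.0, -0.0, 0.0, -0.1, 0.8, 0.0]
[-9.0, 19.0, -0.0, 0.0, -0.1, 0.8, 0.0]
[-9.0, 19.0, -0.0, 0.0, -0.1, 0.8, 0.0]
[-9.0, 19.0, -0.0, 0.0, -0.1, 0.8, 0.0]
[-8.0, 19.0, -0.0, 0.0, -0.1, 0.8, 0.0]
[-8.0, 20.0, -0.0, 0.0, -0.1, 0.8, 0.0]
[-8.0, 20.0, -0.0, 0.0, -0.1, 0.8, 0.0]
[-8.0, 20.0, -0.0, 0.0, -0.1, 0.8, 0.0]
[-7.0, 20.0, -0.0, 0.0, -0.1, 0.8, 0.0]
```

jog_arm(
  deltas=[
    [[-6, 10, -1, 0, 0, 0.4, 0], [-10, 18, -1, 0, 0, 0.8, 0], [-10, 19, 0, 0, 0, 0.8, 0], [-10, 19, 0, 0, 0, 0.8, 0], [-10, 19, 0, 0, 0, 0.8, 0]],
  ],
)

```text
clock: 7.85
eef_pos: [0.5207, -0.0815, 0.2063]
tool_rot: [-0.045, 0.999, 0.001, -0.005]
ft_force: [0.4, 0.0, -3.8]
grip_width: 0.0118
```

jog_arm(
  deltas=[
    [[-9, 19, 0, 0, 0, 0.8, 0], [-9, 19, 0, 0, 0, 0.8, 0], [-9, 19, 0, 0, 0, 0.8, 0], [-8, 19, 0, 0, 0, 0.8, 0], [-8, 19, 0, 0, 0, 0.8, 0]],
  ],
)

```text
clock: 8.35
eef_pos: [0.5556, 0.0245, 0.1991]
tool_rot: [-0.009, 1.0, 0.002, -0.011]
ft_force: [0.6, -0.2, -4.7]
grip_width: 0.0116
```

```bash
python3 -c "
from h import *
st();plan([572,65,205],tool(179.7),3,0)"
```

```text
t 8.35 [555.6  24.5 199.1] [-179.    -0.3   -1.3] F [ 0.6 -0.2 -4.7] g 11.6 j [0.04 0.38 0.12 1.33 0.   0.02]
[-6.0, 13.0, -2.0, 0.1, -0.4, 0.4, 0.0]
[-6.0, 13.0, -2.0, 0.1, -0.4, 0.4, 0.0]
[-5.0, 13.0, -2.0, 0.1, -0.4, 0.4, 0.0]
```

jog_arm(
  deltas=[
    [[-6, 13, -3, 0.1, -0.5, 0.4, 0], [-6, 12, -3, 0.1, -0.5, 0.4, 0], [-5, 9, -2, 0.1, -0.4, 0.3, 0], [0, 0, 0, 0, 0, 0, 0]],
  ],
)

```text
clock: 8.75
eef_pos: [0.5707, 0.066, 0.2011]
tool_rot: [-0.001, 1.0, -0.0, -0.003]
ft_force: [-0.4, -0.1, -3.2]
grip_width: 0.0119
```

```bash
python3 - <<'E'
from h import *
st()
a=camera('top');b=camera('scene')
A=cv2.resize(a[130:250,130:290],(400,300),interpolation=3);B=cv2.resize(b[90:270,270:510],(400,300),interpolation=3)
cv2.imwrite('pics/v4.png',np.clip(np.hstack([A,B])[:,:,::-1].astype(int)*1.5,0,255).astype('uint8'))
E
```

```text
t 8.75 [570.7  66.  201.1] [-179.9    0.    -0.4] F [-0.4 -0.1 -3.2] g 11.9 j [0.11 0.41 0.16 1.33 0.   0.11]
```

View pics/v4.png

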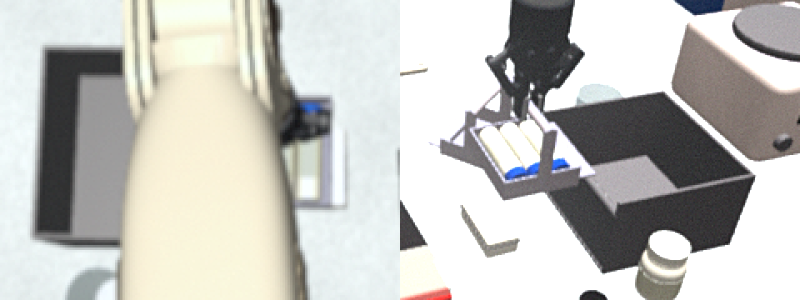

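jog_arm(
  deltas=[
    [[0, 8, 0, 0, -0.3, 0.2, 0], [0, 8, 0, 0, 0, 0, 0], [0, 7, 2, 0, 0, 0, 0], [0, 0, 8, 0, 0, 0, 0], [0, 0, 0, 0, 0, 0, 0]],
  ],
)

```text
clock: 9.35
eef_pos: [0.569, 0.0875, 0.1897]
tool_rot: [0.003, 1.0, -0.001, -0.002]
ft_force: [-0.3, -0.3, -4.4]
grip_width: 0.0117
```

```bash
python3 -c "
from h import *
st();plan([572,88,184],tool(180),2,0)"
```

```text
t 9.35 [569.   87.5 189.7] [ 1.797e+02  1.000e-01 -2.000e-01] F [-0.3 -0.3 -4.4] g 11.7 j [ 0.15  0.41  0.14  1.3  -0.    0.16]
[-1.0, 0.0, 3.0, -0.0, -0.1, -0.2, 0.0]
[-1.0, 0.0, 3.0, -0.0, -0.1, -0.2, 0.0]
```

jog_arm(
  deltas=[
    [[0, 0, 4, 0, 0, 0, 0], [0, 0, 3, 0, 0, 0, 0], [0, 0, 0, 0, 0, 0, 0]],
  ],
)

```text
clock: 9.65
eef_pos: [0.5688, 0.087, 0.1816]
tool_rot: [0.003, 1.0, -0.001, -0.002]
ft_force: [0.4, -0.4, -3.3]
grip_width: 0.0117
```

jog_arm(
  deltas=[
    [[0, 2, 1, 0, 0, 0, 0], [0, 2, 1, 0, 0, 0, 0], [0, 0, 0, 0, 0, 0, 0]],
  ],
)

```text
clock: 9.95
eef_pos: [0.5693, 0.0905, 0.1802]
tool_rot: [0.004, 1.0, -0.001, -0.001]
ft_force: [-0.2, 0.8, -3.8]
grip_width: 0.0121
```

```bash
python3 - <<'E'
from h import *
st()
b=camera('scene');cv2.imwrite('pics/v5.png',np.clip(cv2.resize(b[120:220,270:410],(784,560),interpolation=2)[:,:,::-1].astype(int)*1.5,0,255))
E
```

```text
t 9.95 [569.3  90.5 180.2] [179.6   0.2  -0.2] F [-0.2  0.8 -3.8] g 12.1 j [ 0.16  0.42  0.12  1.28 -0.    0.17][ WARN:0@0.897] global loadsave.cpp:1063 imwrite_ Unsupported depth image for selected encoder is fallbacked to CV_8U.
```

View pics/v5.png

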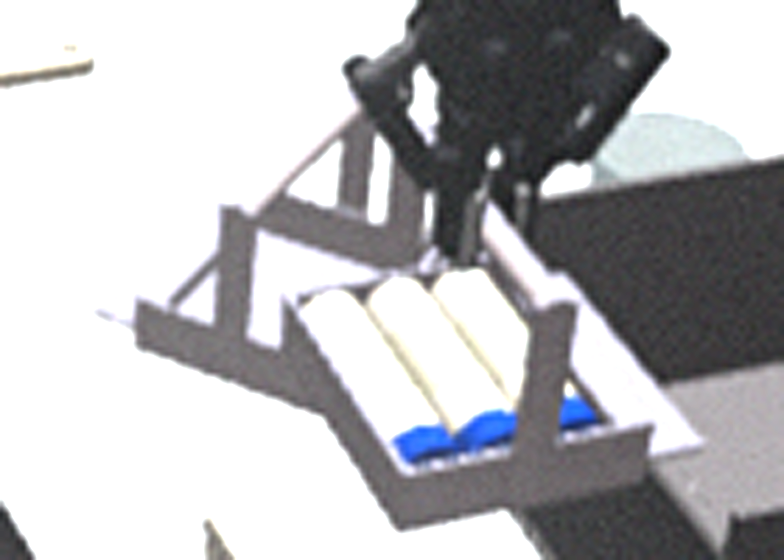

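jog_arm(
  deltas=[
    [[0, 0, 2, 0, 0, 0, 0], [0, 0, 2, 0, 0, 0, 0], [0, 0, 0, 0, 0, 0, 0]],
  ],
)

```text
clock: 10.3
eef_pos: [0.5696, 0.089, 0.1791]
tool_rot: [0.004, 1.0, -0.002, 0.0]
ft_force: [-0.3, 0.7, -2.8]
grip_width: 0.0118
```

jog_arm(
  deltas=[
    [[0, 2, 0, 0, 0, 0, 0], [0, 2, 0, 0, 0, 0, 0], [0, 0, 0, 0, 0, 0, 0]],
  ],
)

```text
clock: 10.6
eef_pos: [0.5702, 0.0916, 0.1804]
tool_rot: [0.005, 1.0, -0.004, 0.001]
ft_force: [-0.6, -1.0, -0.9]
grip_width: 0.0121
```

```bash
cat >> h.py <<'E'
AX=np.array([570,152.6,102.8])
def arcp(th,phi,dr=0):
    t=np.radians(th);f=np.radians(phi);k=1+dr/112.9
    return AX+[0,k*(-61*np.cos(t)+95*np.sin(t))-17.4*np.sin(f),k*(61*np.sin(t)+95*np.cos(t))-17.4*np.cos(f)]
def now():
    o=get_obs();r=R.from_quat(o['tool_rot']);z=r.apply([0,0,1]);b=o['eef_pos']*1000-17.4*z-AX
    print('bar rel',b.round(1),'r',np.hypot(b[1],b[2]).round(1),'theta',np.degrees(np.arctan2(b[1],b[2])-np.arctan2(-61,95)).round(1),'phi',np.degrees(np.arctan2(-z[1],-z[2])).round(1));st()
E
python3 - <<'E'
from h import *
now();plan(arcp(20,20),tool(180,-20),5,0,dec=1)
E
```

```text
bar rel [  0.1 -60.9  95. ] r 112.9 theta 0.1 phi 0.5
t 10.6 [570.2  91.6 180.4] [179.5   0.5   0.2] F [-0.6 -1.  -0.9] g 12.1 j [ 0.16  0.42  0.12  1.27 -0.01  0.17]
[0.1, 6.0, -3.3, 3.9, 0.0, -0.1, 0.0]
[0.1, 5.8, -3.7, 3.9, 0.0, -0.1, 0.0]
[0.1, 5.5, -4.1, 3.9, 0.0, -0.1, 0.0]
[0.0, 5.2, -4.4, 3.9, 0.0, -0.1, 0.0]
[0.0, 4.9, -4.8, 3.9, 0.0, -0.1, 0.0]
```

jog_arm(
  deltas=[
    [[0, 6, -3, 3.9, 0, 0, 0], [0, 6, -4, 3.9, 0, 0, 0], [0, 5.5, -4, 3.9, 0, 0, 0], [0, 5, -4.5, 3.9, 0, 0, 0], [0, 0, 0, 0, 0, 0, 0]],
  ],
)

```text
clock: 11.1
eef_pos: [0.5715, 0.116, 0.1949]
tool_rot: [0.006, 0.99, -0.144, 0.002]
ft_force: [-0.5, -3.1, 3.9]
grip_width: 0.012
```

```bash
python3 - <<'E'
from h import *
now();plan(arcp(35,35),tool(180,-35),5,0,dec=1)
E
```

```text
bar rel [  1.5 -31.6 108.8] r 113.3 theta 16.5 phi 16.6
t 11.1 [571.5 116.  194.9] [179.2  16.5   0.4] F [-0.5 -3.1  3.9] g 12.0 j [ 0.34  0.49  0.25  1.42 -0.27  0.37]
[0.4, 5.6, -3.0, 3.7, 0.0, -0.2, 0.0]
[0.4, 5.4, -3.4, 3.7, 0.0, -0.2, 0.0]
[0.3, 5.2, -3.7, 3.7, 0.0, -0.2, 0.0]
[0.3, 4.9, -4.0, 3.7, 0.0, -0.2, 0.0]
[0.3, 4.6, -4.3, 3.7, 0.0, -0.2, 0.0]
```

jog_arm(
  deltas=[
    [[0, 5.5, -3, 3.7, 0, -0.2, 0], [0, 5.5, -3.5, 3.7, 0, -0.2, 0], [0, 5, -3.5, 3.7, 0, -0.2, 0], [0, 5, -4, 3.7, 0, -0.2, 0], [0, 5, -4, 3.7, 0, -0.2, 0]],
  ],
)

```text
clock: 11.6
eef_pos: [0.5729, 0.1462, 0.2022]
tool_rot: [0.002, 0.954, -0.301, 0.001]
ft_force: [0.2, -1.5, -0.3]
grip_width: 0.0123
```

```bash
python3 - <<'E'
from h import *
now();plan(arcp(52,50),tool(180,-50),5,0,dec=1)
E
```

```text
bar rel [  2.8   3.6 113.7] r 113.7 theta 34.5 phi 35.1
t 11.6 [572.9 146.2 202.2] [179.8  35.1   0.2] F [ 0.2 -1.5 -0.3] g 12.3 j [ 0.51  0.67  0.44  1.67 -0.53  0.6 ]
[0.6, 5.4, -2.8, 3.0, 0.0, -0.0, 0.0]
[0.6, 5.3, -3.1, 3.0, 0.0, -0.0, 0.0]
[0.6, 5.1, -3.4, 3.0, 0.0, -0.0, 0.0]
[0.6, 4.9, -3.6, 3.0, 0.0, -0.0, 0.0]
[0.6, 4.7, -3.9, 3.0, 0.0, -0.0, 0.0]
```

jog_arm(
  deltas=[
    [[0.5, 5.5, -2.5, 3.0, 0, 0, 0], [0.5, 5.5, -3, 3.0, 0, 0, 0], [0.5, 5, -3, 3.0, 0, 0, 0], [0.5, 5, -3.5, 3.0, 0, 0, 0], [0.5, 5, -3.5, 3.0, 0, 0, 0]],
  ],
)

```text
clock: 12.1
eef_pos: [0.5726, 0.175, 0.2]
tool_rot: [0.004, 0.905, -0.425, 0.003]
ft_force: [1.5, -2.5, 1.1]
grip_width: 0.0121
```

```bash
python3 - <<'E'
from h import *
now();plan(arcp(70,56),tool(180,-56),5,0,dec=1)
E
```

```text
bar rel [  2.6  35.8 108.3] r 114.1 theta 51.0 phi 50.3
t 12.1 [572.6 175.  200. ] [179.2  50.3   0.7] F [ 1.5 -2.5  1.1] g 12.1 j [ 0.62  0.87  0.65  1.95 -0.68  0.85]
[0.6, 6.7, -2.7, 1.1, 0.0, -0.1, 0.0]
[0.6, 6.6, -2.8, 1.1, 0.0, -0.1, 0.0]
[0.6, 6.5, -2.9, 1.1, 0.0, -0.1, 0.0]
[0.5, 6.5, -3.1, 1.1, 0.0, -0.1, 0.0]
[0.5, 6.4, -3.2, 1.1, 0.0, -0.1, 0.0]
```

```bash
python3 - <<'E'
from h import *
plan(arcp(66,49,-0.5),tool(180,-49),5,0,dec=1)
E
```

```text
[0.6, 5.6, -2.2, -0.3, 0.0, -0.1, 0.0]
[0.6, 5.6, -2.1, -0.3, 0.0, -0.1, 0.0]
[0.5, 5.6, -2.1, -0.3, 0.0, -0.1, 0.0]
[0.5, 5.6, -2.1, -0.3, 0.0, -0.1, 0.0]
[0.5, 5.6, -2.0, -0.3, 0.0, -0.1, 0.0]
```

jog_arm(
  deltas=[
    [[0, 5.5, -2, -0.3, 0, 0, 0], [0, 5.5, -2, -0.3, 0, 0, 0], [0, 5.5, -2, -0.3, 0, 0, 0], [0, 5.5, -2, -0.3, 0, 0, 0], [0, 5.5, -2, -0.3, 0, 0, 0]],
  ],
)

```text
clock: 12.6
eef_pos: [0.5732, 0.1989, 0.1906]
tool_rot: [0.002, 0.91, -0.415, 0.002]
ft_force: [-1.8, -3.3, 0.7]
grip_width: 0.0119
```

```bash
python3 - <<'E'
from h import *
now();plan(arcp(80,46,-0.5),tool(180,-46),5,0,dec=1)
b=camera('scene');cv2.imwrite('pics/v6.png',np.clip(cv2.resize(b[80:240,270:480],(735,560),interpolation=2)[:,:,::-1].astype(int)*1.5,0,255).astype('uint8'))
E
```

```text
bar rel [ 3.1 59.4 99.2] r 115.6 theta 63.6 phi 49.0
t 12.6 [573.2 198.9 190.6] [179.4  49.    0.5] F [-1.8 -3.3  0.7] g 11.9 j [ 0.64  0.9   0.7   1.97 -0.65  0.86]
[0.7, 6.7, -0.5, -0.6, 0.0, -0.1, 0.0]
[0.7, 6.7, -0.4, -0.6, 0.0, -0.1, 0.0]
[0.7, 6.7, -0.4, -0.6, 0.0, -0.1, 0.0]
[0.6, 6.7, -0.3, -0.6, 0.0, -0.1, 0.0]
[0.6, 6.7, -0.2, -0.6, 0.0, -0.1, 0.0]
```

View pics/v6.png

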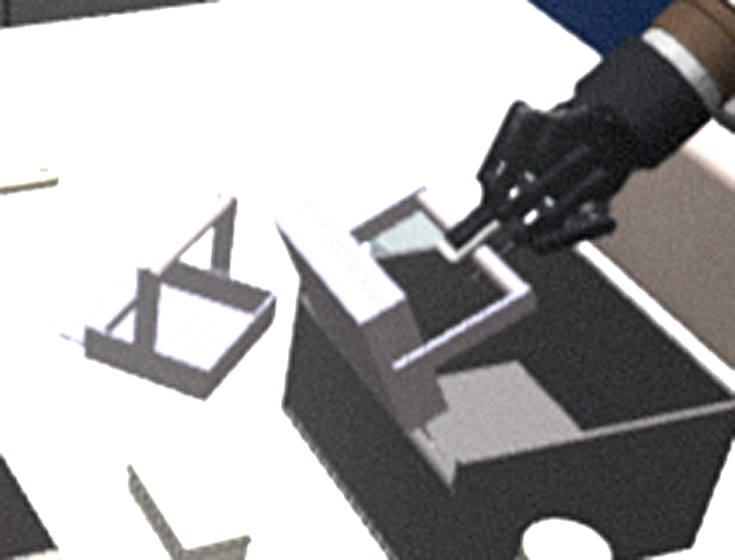

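jog_arm(
  deltas=[
    [[0, 6.7, 0, -0.6, 0, 0, 0], [0, 6.7, 0, -0.6, 0, 0, 0], [0, 6.7, 0, -0.6, 0, 0, 0], [0, 6.7, 0, -0.6, 0, 0, 0], [0, 6.7, 0, -0.6, 0, 0, 0]],
  ],
)

```text
clock: 13.15
eef_pos: [0.5738, 0.2232, 0.1723]
tool_rot: [0.002, 0.922, -0.387, 0.005]
ft_force: [-1.9, 9.6, 17.0]
grip_width: 0.0122
```

```bash
python3 - <<'E'
from h import *
now();plan(arcp(93,43,-0.5),tool(180,-43),5,0,dec=1)
E
```

```text
bar rel [ 3.7 83.1 81.6] r 116.5 theta 78.2 phi 45.6
t 13.15 [573.8 223.2 172.3] [179.3  45.6   0.9] F [-1.9  9.6 17. ] g 12.2 j [ 0.66  0.91  0.7   1.92 -0.61  0.84]
[0.8, 5.9, 1.5, -0.5, 0.1, -0.1, 0.0]
[0.8, 5.9, 1.6, -0.5, 0.1, -0.1, 0.0]
[0.8, 5.9, 1.7, -0.5, 0.1, -0.1, 0.0]
[0.8, 5.9, 1.7, -0.5, 0.1, -0.1, 0.0]
[0.8, 5.8, 1.8, -0.5, 0.1, -0.1, 0.0]
```

```bash
python3 - <<'E'
from h import *
st()
b=camera('scene');st();cv2.imwrite('pics/v7.png',np.clip(cv2.resize(b[80:240,270:480],(735,560),interpolation=2)[:,:,::-1].astype(int)*1.5,0,255).astype('uint8'))
E
```

```text
t 13.15 [573.8 223.2 172.3] [179.3  45.6   0.9] F [-1.9  9.6 17. ] g 12.2 j [ 0.66  0.91  0.7   1.92 -0.61  0.84]
t 13.2 [573.8 224.3 171.6] [179.3  45.5   0.9] F [-1.   2.1  4.3] g 12.2 j [ 0.66  0.91  0.71  1.91 -0.61  0.84]
```

View pics/v7.png

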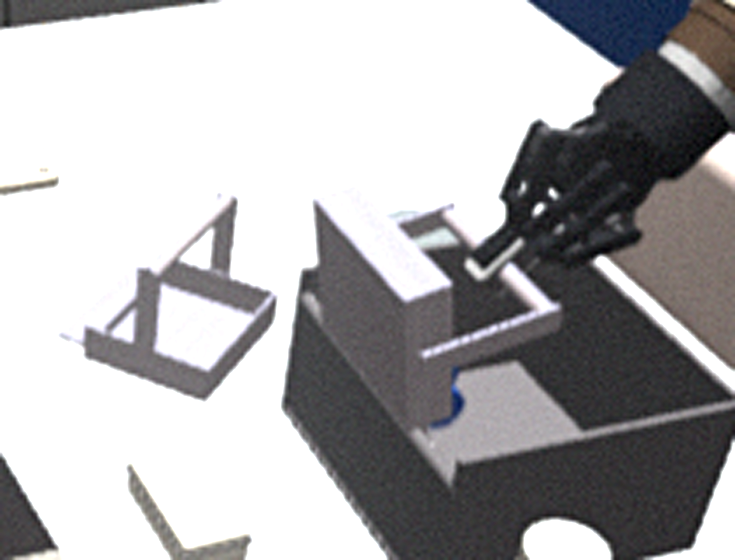

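jog_arm(
  deltas=[
    [[0, 4.5, 1.2, -0.4, 0, 0, 0], [0, 4.5, 1.2, -0.4, 0, 0, 0], [0, 4.5, 1.5, -0.4, 0, 0, 0], [0, 0, 0, 0, 0, 0, 0], [0, 0, 0, 0, 0, 0, 0]],
  ],
)

```text
clock: 13.7
eef_pos: [0.574, 0.2341, 0.1618]
tool_rot: [0.002, 0.928, -0.372, 0.007]
ft_force: [-0.6, -0.1, 3.3]
grip_width: 0.0119
```

```bash
python3 - <<'E'
from h import *
now();plan(arcp(95,43,-0.5),tool(180,-43),4,0,dec=1);camera('scene')
for d in masks_of('tube1','scene'):print(round(d['conf'],2),d['at'],d['pixels'].sum())
E
```

```text
bar rel [ 3.8 93.5 71.6] r 117.8 theta 85.3 phi 43.7
t 13.7 [574.  234.1 161.8] [179.2  43.7   1.2] F [-0.6 -0.1  3.3] g 11.9 j [ 0.66  0.91  0.7   1.88 -0.59  0.83]
[1.1, 4.5, 2.4, -0.2, 0.2, -0.1, 0.0]
[1.1, 4.5, 2.5, -0.2, 0.2, -0.1, 0.0]
[1.0, 4.5, 2.5, -0.2, 0.2, -0.1, 0.0]
[1.0, 4.5, 2.5, -0.2, 0.2, -0.1, 0.0]
0.75 [427.3, 193.4] 207
0.61 [203.5, 179.1] 458
0.52 [323.3, 228.9] 902
0.51 [409.6, 200.3] 209
```

jog_arm(
  deltas=[
    [[0, 4, 2.5, 0, 0, 0, 0], [0, 4, 2.5, 0, 0, 0, 0], [0, 4, 2.5, 0, 0, 0, 0], [0, 0, 0, 0, 0, 0, 0], [0, 0, 0, 0, 0, 0, 0]],
  ],
)

```text
clock: 14.3
eef_pos: [0.5742, 0.2413, 0.1491]
tool_rot: [0.003, 0.93, -0.368, 0.009]
ft_force: [0.1, 1.6, 2.2]
grip_width: 0.012
```

```bash
python3 - <<'E'
from h import *
now();b=camera('scene')
for d in masks_of('tube1','scene'):print(round(d['conf'],2),d['at'],d['pixels'].sum())
cv2.imwrite('pics/v8.png',np.clip(cv2.resize(b[80:240,270:480],(735,560),interpolation=2)[:,:,::-1].astype(int)*1.5,0,255).astype('uint8'))
E
```

```text
bar rel [  3.9 100.7  59. ] r 116.7 theta 92.3 phi 43.3
t 14.3 [574.2 241.3 149.1] [179.1  43.2   1.4] F [0.1 1.6 2.2] g 12.0 j [ 0.67  0.92  0.69  1.86 -0.58  0.83]
0.98 [204.6, 178.4] 444
0.8 [419.4, 199.1] 218
0.69 [429.7, 191.1] 141
```

View pics/v8.png

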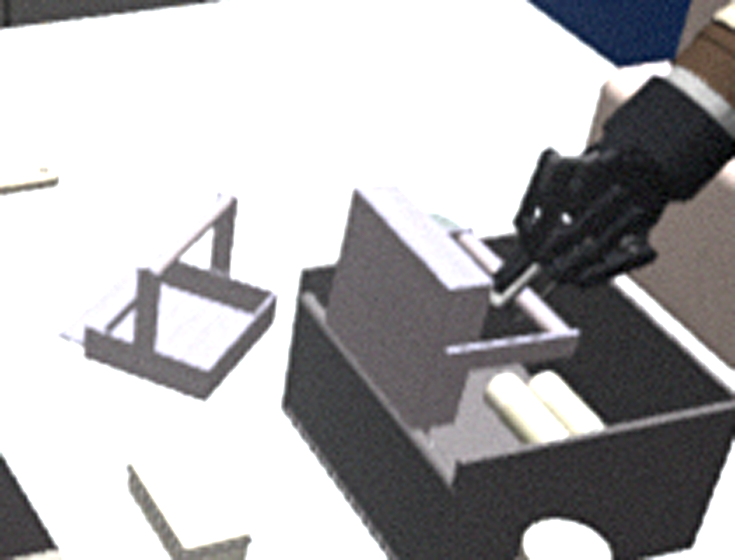

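jog_arm(
  deltas=[
    [[0, 3, 3.5, 0, 0, 0, 0], [0, 3, 3.5, 0, 0, 0, 0], [0, 0, 0, 0, 0, 0, 0], [0, 0, 0, 0, 0, 0, 0], [0, 0, 0, 0, 0, 0, 0]],
  ],
)

```text
clock: 14.9
eef_pos: [0.5744, 0.2447, 0.1416]
tool_rot: [0.003, 0.931, -0.365, 0.011]
ft_force: [0.5, 2.1, 2.7]
grip_width: 0.0118
```

```bash
python3 - <<'E'
from h import *
now()
for c in('scene','wrist'):
  b=camera(c);cv2.imwrite(f'pics/x_{c}.png',np.clip(b[:,:,::-1].astype(int)*1.5,0,255).astype('uint8'))
  for d in masks_of('tube1',c):print(c,round(d['conf'],2),d['at'],d['pixels'].sum())
E
```

```text
bar rel [  4.1 104.   51.6] r 116.0 theta 96.3 phi 42.8
t 14.9 [574.4 244.7 141.6] [179.   42.8   1.7] F [0.5 2.1 2.7] g 11.8 j [ 0.67  0.92  0.68  1.84 -0.57  0.83]
scene 0.87 [205.9, 179.1] 404
scene 0.61 [428.8, 191.9] 179
scene 0.56 [416.2, 195.9] 241
wrist 0.8 [533.4, 269.4] 9239
wrist 0.7 [485.8, 218.9] 9840
wrist 0.66 [326.4, 187.8] 4512
wrist 0.66 [161.6, 222.0] 48262
```

View pics/x_wrist.png

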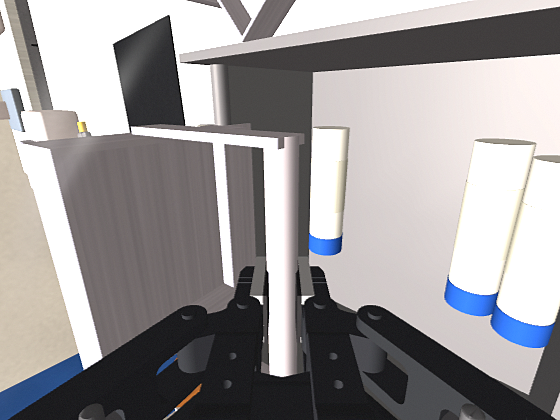

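```bash
python3 - <<'E'
from h import *
plan(arcp(84,44,2.5),tool(180,-44),5,0,dec=1)
E
```

```text
[0.8, -4.9, -1.1, 0.2, 0.2, -0.1, 0.0]
[0.8, -4.9, -1.1, 0.2, 0.2, -0.1, 0.0]
[0.8, -4.9, -1.1, 0.2, 0.2, -0.1, 0.0]
[0.9, -4.9, -1.1, 0.2, 0.2, -0.1, 0.0]
[0.9, -4.9, -1.1, 0.2, 0.2, -0.1, 0.0]
```

jog_arm(
  deltas=[
    [[0.5, -5, -1, 0.2, 0.2, 0, 0], [0.5, -5, -1, 0.2, 0.2, 0, 0], [0.5, -5, -1, 0.2, 0.2, 0, 0], [0.5, -5, -1, 0.2, 0.2, 0, 0], [0, 0, 0, 0, 0, 0, 0]],
  ],
)

```text
clock: 15.6
eef_pos: [0.5732, 0.2384, 0.1541]
tool_rot: [0.008, 0.931, -0.364, 0.005]
ft_force: [0.1, 2.1, -1.3]
grip_width: 0.0118
```

```bash
python3 - <<'E'
from h import *
now();plan(arcp(70,45,2.5),tool(180,-45),5,0,dec=1)
E
```

```text
bar rel [ 3.1 97.6 64.1] r 116.7 theta 89.4 phi 42.7
t 15.6 [573.2 238.4 154.1] [178.6  42.7   1.2] F [ 0.1  2.1 -1.3] g 11.8 j [ 0.66  0.91  0.69  1.86 -0.57  0.83]
[0.5, -8.0, -0.3, 0.5, 0.0, -0.2, 0.0]
[0.5, -8.0, -0.3, 0.5, 0.0, -0.2, 0.0]
[0.5, -8.0, -0.2, 0.5, 0.0, -0.2, 0.0]
[0.6, -8.0, -0.1, 0.5, 0.0, -0.2, 0.0]
[0.6, -8.0, -0.1, 0.5, 0.0, -0.2, 0.0]
```

Force +y on tool: the lip is hooked and turning back. Continue.

jog_arm(
  deltas=[
    [[0.5, -7, 0, 0.5, 0, -0.2, 0], [0.5, -7, 0, 0.5, 0, -0.2, 0], [0.5, -7, 0, 0.5, 0, -0.2, 0], [0.5, -7, 0, 0.5, 0, -0.2, 0], [0.5, -7, 0, 0.5, 0, -0.2, 0]],
  ],
)

```text
clock: 16.1
eef_pos: [0.5724, 0.2223, 0.176]
tool_rot: [0.001, 0.927, -0.376, 0.008]
ft_force: [1.3, 2.7, -2.0]
grip_width: 0.0122
```

```bash
python3 - <<'E'
from h import *
now();plan(arcp(58,46,1.5),tool(180,-46),5,0,dec=1)
E
```

```text
bar rel [ 2.2 81.8 85.7] r 118.5 theta 76.4 phi 44.1
t 16.1 [572.4 222.3 176. ] [179.3  44.1   1.3] F [ 1.3  2.7 -2. ] g 12.2 j [ 0.65  0.88  0.67  1.88 -0.6   0.82]
[0.5, -7.3, 2.0, 0.4, 0.2, -0.1, 0.0]
[0.5, -7.3, 2.1, 0.4, 0.2, -0.1, 0.0]
[0.5, -7.3, 2.1, 0.4, 0.2, -0.1, 0.0]
[0.5, -7.3, 2.2, 0.4, 0.2, -0.1, 0.0]
[0.5, -7.3, 2.2, 0.4, 0.2, -0.1, 0.0]
```

jog_arm(
  deltas=[
    [[0, -7, 2, 0.4, 0.2, 0, 0], [0, -7, 2, 0.4, 0.2, 0, 0], [0, -7, 2, 0.4, 0.2, 0, 0], [0, -7, 2, 0.4, 0.2, 0, 0], [0, -7, 2, 0.4, 0.2, 0, 0]],
  ],
)

```text
clock: 16.6
eef_pos: [0.5723, 0.1976, 0.1946]
tool_rot: [0.005, 0.923, -0.385, 0.004]
ft_force: [1.7, 2.6, -1.9]
grip_width: 0.0122
```

```bash
python3 - <<'E'
from h import *
now();plan(arcp(46,46,0.5),tool(180,-46),5,0,dec=1)
E
```

```text
bar rel [  2.3  57.4 104.1] r 118.8 theta 61.6 phi 45.2
t 16.6 [572.3 197.6 194.6] [178.9  45.2   1. ] F [ 1.7  2.6 -1.9] g 12.2 j [ 0.63  0.85  0.65  1.9  -0.62  0.81]
[0.4, -5.4, 3.6, 0.2, 0.0, -0.2, 0.0]
[0.4, -5.3, 3.6, 0.2, 0.0, -0.2, 0.0]
[0.4, -5.3, 3.6, 0.2, 0.0, -0.2, 0.0]
[0.4, -5.3, 3.6, 0.2, 0.0, -0.2, 0.0]
[0.5, -5.3, 3.6, 0.2, 0.0, -0.2, 0.0]
```

jog_arm(
  deltas=[
    [[0, -5.5, 3.5, 0.2, 0.1, -0.1, 0], [0, -5.5, 3.5, 0.2, 0.1, -0.1, 0], [0, -5.5, 3.5, 0.2, 0.1, -0.1, 0], [0, -5.5, 3.5, 0.2, 0.1, -0.1, 0], [0, -5.5, 3.5, 0.2, 0.1, -0.1, 0]],
  ],
)

```text
clock: 17.1
eef_pos: [0.5721, 0.167, 0.204]
tool_rot: [0.003, 0.921, -0.391, 0.0]
ft_force: [-0.1, 2.9, 0.6]
grip_width: 0.0117
```

```bash
python3 - <<'E'
from h import *
now();plan(arcp(28,30,0),tool(180,-30),5,0,dec=1)
b=camera('scene');cv2.imwrite('pics/v9.png',np.clip(cv2.resize(b[80:240,270:480],(735,560),interpolation=2)[:,:,::-1].astype(int)*1.5,0,255).astype('uint8'))
E
```

```text
bar rel [  2.1  26.9 113.3] r 116.4 theta 46.1 phi 46.0
t 17.1 [572.1 167.  204. ] [179.5  46.    0.2] F [-0.1  2.9  0.6] g 11.7 j [ 0.59  0.81  0.59  1.88 -0.64  0.78]
[0.4, -4.0, 5.2, -3.2, -0.0, -0.1, 0.0]
[0.4, -4.2, 4.9, -3.2, -0.0, -0.1, 0.0]
[0.4, -4.5, 4.7, -3.2, -0.0, -0.1, 0.0]
[0.4, -4.8, 4.4, -3.2, -0.0, -0.1, 0.0]
[0.4, -5.0, 4.2, -3.2, -0.0, -0.1, 0.0]
```

View pics/v9.png

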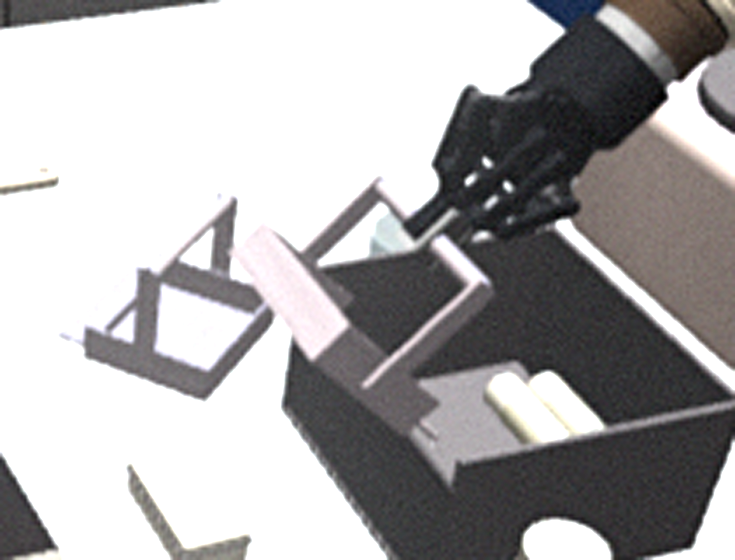

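jog_arm(
  deltas=[
    [[0, -4, 5, -3.2, 0, 0, 0], [0, -4.2, 5, -3.2, 0, 0, 0], [0, -4.5, 4.7, -3.2, 0, 0, 0], [0, -4.8, 4.4, -3.2, 0, 0, 0], [0, -5, 4.2, -3.2, 0, 0, 0]],
  ],
)

```text
clock: 17.65
eef_pos: [0.5716, 0.1303, 0.2026]
tool_rot: [0.001, 0.966, -0.259, -0.0]
ft_force: [0.7, 2.9, -1.3]
grip_width: 0.0119
```

```bash
python3 - <<'E'
from h import *
now();plan(arcp(13,15,0),tool(180,-15),5,0,dec=1)
E
```

```text
bar rel [  1.6 -13.6 114.9] r 115.7 theta 26.0 phi 30.0
t 17.65 [571.6 130.3 202.6] [179.9  30.   -0. ] F [ 0.7  2.9 -1.3] g 11.9 j [ 0.46  0.6   0.37  1.59 -0.46  0.52]
[0.3, -2.5, 3.8, -3.0, -0.0, -0.0, 0.0]
[0.3, -2.7, 3.7, -3.0, -0.0, -0.0, 0.0]
[0.3, -2.9, 3.5, -3.0, -0.0, -0.0, 0.0]
[0.3, -3.1, 3.4, -3.0, -0.0, -0.0, 0.0]
[0.3, -3.2, 3.2, -3.0, -0.0, -0.0, 0.0]
```

jog_arm(
  deltas=[
    [[0, -2.5, 4, -3, 0, 0, 0], [0, -2.7, 3.7, -3, 0, 0, 0], [0, -3, 3.5, -3, 0, 0, 0], [0, -3, 3.5, -3, 0, 0, 0], [0, -3, 3.2, -3, 0, 0, 0]],
  ],
)

```text
clock: 18.15
eef_pos: [0.5707, 0.1055, 0.193]
tool_rot: [0.003, 0.992, -0.126, -0.0]
ft_force: [0.0, 1.2, -0.1]
grip_width: 0.0117
```

```bash
python3 - <<'E'
from h import *
now();plan(arcp(0,0,0),tool(180,0),5,0,dec=1)
E
```

```text
bar rel [  0.7 -42.8 107. ] r 115.3 theta 10.9 phi 14.5
t 18.15 [570.7 105.5 193. ] [179.7  14.5   0. ] F [ 0.   1.2 -0.1] g 11.7 j [ 0.31  0.48  0.22  1.4  -0.24  0.32]
[0.1, -2.1, 3.1, -2.9, -0.0, -0.1, 0.0]
[0.1, -2.2, 3.0, -2.9, -0.0, -0.1, 0.0]
[0.1, -2.4, 2.9, -2.9, -0.0, -0.1, 0.0]
[0.1, -2.5, 2.8, -2.9, -0.0, -0.1, 0.0]
[0.1, -2.6, 2.7, -2.9, -0.0, -0.1, 0.0]
```

jog_arm(
  deltas=[
    [[0, -2.2, 3, -2.9, 0, 0, 0], [0, -2.2, 3, -2.9, 0, 0, 0], [0, -2.4, 3, -2.9, 0, 0, 0], [0, -2.5, 2.8, -2.9, 0, 0, 0], [0, -2.6, 2.7, -2.9, 0, 0, 0]],
  ],
)

```text
clock: 18.65
eef_pos: [0.5684, 0.0851, 0.1788]
tool_rot: [0.006, 1.0, 0.003, -0.002]
ft_force: [1.3, 0.2, -1.0]
grip_width: 0.0116
```

```bash
python3 - <<'E'
from h import *
now();b=camera('scene');cv2.imwrite('pics/v10.png',b[:,:,::-1])
# where a level tray's +x,-y lower corner / lip corner edges would show
o=get_obs();B=o['eef_pos']*1000+[0,0,17.4]
for d in masks_of('tray','scene'):
    ys,xs=np.nonzero(d['pixels']);print(d['conf'],d['at'],xs.min(),xs.max(),ys.min(),ys.max());
    if d['at'][0]>325:np.save('m.npy',d['pixels'])
# fit tilt: render convex-ish silhouette of body + compare
def sil(th,dy=0):
    im=np.zeros((420,560),'uint8');t=np.radians(th)
    def P(x,y,z):
        y2=y;z2=z-100;c,s=np.cos(t),np.sin(t)
        return proj('scene',(B+[x,y2*c+z2*s,-y2*s+z2*c])/1000)
    for poly in([[(x,y,z) for x in(-64,64) for y in(-55,55) for z in(0,14)]],[[(x,y,z) for x in(-64,64) for y in(-55,-52) for z in(0,32)]],[[(x,y,z) for x in(61,64) for y in(-55,55) for z in(0,32)]],[[(x,y,z) for x in(-64,-61) for y in(-55,55) for z in(0,32)]],[[(x,y,z) for x in(-64,64) for y in(55,80) for z in(11,14)]]):
        h=cv2.convexHull(np.array([P(*q) for q in poly[0]],np.float32));cv2.fillConvexPoly(im,h.round().astype(int),1)
    return im
try:
    m=np.load('m.npy')
    for th in range(-16,17,4):
        s=sil(th)>0;print(th,(s&m).sum()/(s|m).sum())
except Exception as e:print(e)
E
```

```text
bar rel [ -1.5 -67.6  93.4] r 115.3 theta -3.2 phi -0.3
t 18.65 [568.4  85.1 178.8] [179.3  -0.3  -0.2] F [ 1.3  0.2 -1. ] g 11.6 j [0.15 0.42 0.12 1.27 0.01 0.16]
0.98 [352.5, 186.1] 320 393 142 216
0.61 [315.5, 165.9] 288 345 139 191
0.41 [234.2, 225.3] 194 285 194 265
-16 0.6956251939187093
-12 0.7738562091503268
-8 0.85278836162106
-4 0.8917083631165118
0 0.7981462409886715
4 0.709367759020192
8 0.6370865139949109
12 0.5644555694618273
16 0.49664634146341463
```

jog_arm(
  deltas=[
    [[0, 0, -8, 0, 0, 0, 0], [0, 0, -12, 0, 0, 0, 0], [0, -3, -12, 0, 0, 0, 0], [0, -15, -2, 0, 0, 0, 0], [0, -20, 0, 0, 0, 0, 0]],
  ],
)

```text
clock: 19.25
eef_pos: [0.563, 0.0442, 0.2106]
tool_rot: [0.006, 1.0, -0.004, -0.009]
ft_force: [0.3, -0.6, -3.0]
grip_width: 0.0123
```

```bash
python3 - <<'E'
from h import *
st();plan([500,-167,205],tool(183.8),10,0)
E
```

```text
t 19.25 [563.   44.2 210.6] [179.4   0.4  -1.1] F [ 0.3 -0.6 -3. ] g 12.3 j [ 0.08  0.39  0.17  1.36 -0.01  0.09]
[6.0, -21.0, 1.0, -0.0, -0.1, -0.4, 0.0]
[6.0, -21.0, 1.0, -0.0, -0.1, -0.4, 0.0]
[6.0, -21.0, 1.0, -0.0, -0.1, -0.4, 0.0]
[7.0, -21.0, 1.0, -0.0, -0.1, -0.4, 0.0]
[7.0, -21.0, 1.0, -0.0, -0.1, -0.4, 0.0]
[7.0, -21.0, 1.0, -0.0, -0.1, -0.4, 0.0]
[7.0, -21.0, 1.0, -0.0, -0.1, -0.4, 0.0]
[7.0, -21.0, 1.0, -0.0, -0.1, -0.4, 0.0]
[7.0, -21.0, 1.0, -0.0, -0.1, -0.4, 0.0]
[8.0, -21.0, 1.0, -0.0, -0.1, -0.4, 0.0]
```

Weight 3.0 N = the empty tray. On to the mat.

jog_arm(
  deltas=[
    [[6, -21, 0, 0, -0.1, -0.4, 0], [6, -21, 0, 0, -0.1, -0.4, 0], [6, -21, 0, 0, -0.1, -0.4, 0], [6, -21, 0, 0, -0.1, -0.4, 0], [6, -21, 0, 0, -0.1, -0.4, 0]],
  ],
)

```text
clock: 19.75
eef_pos: [0.5291, -0.0676, 0.2089]
tool_rot: [-0.014, 1.0, -0.008, -0.01]
ft_force: [-0.1, -0.7, -2.5]
grip_width: 0.0116
```

jog_arm(
  deltas=[
    [[7, -20, 0, 0, -0.1, -0.4, 0], [7, -20, 0, 0, -0.1, -0.4, 0], [7, -18, 0, 0, -0.1, -0.4, 0], [5, -12, 0, 0, -0.1, -0.4, 0], [0, 0, 0, 0, 0, 0, 0]],
  ],
)

```text
clock: 20.25
eef_pos: [0.4988, -0.1468, 0.2075]
tool_rot: [-0.027, 0.999, -0.01, -0.014]
ft_force: [-0.6, -0.3, -3.2]
grip_width: 0.0115
```

```bash
python3 - <<'E'
from h import *
st();plan([500,-167,130],tool(183.8),5,0)
E
```

```text
t 20.25 [ 498.8 -146.8  207.5] [-176.9    1.1   -1.6] F [-0.6 -0.3 -3.2] g 11.5 j [-0.27  0.31  0.03  1.32 -0.03 -0.32]
[-0.0, -4.0, 16.0, -0.2, -0.3, -0.1, 0.0]
[-0.0, -4.0, 16.0, -0.2, -0.3, -0.1, 0.0]
[-0.0, -4.0, 16.0, -0.2, -0.3, -0.1, 0.0]
[-0.0, -4.0, 16.0, -0.2, -0.3, -0.1, 0.0]
[-0.0, -4.0, 16.0, -0.2, -0.3, -0.1, 0.0]
```

jog_arm(
  deltas=[
    [[0, -5, 16, -0.3, -0.4, 0, 0], [0, -5, 16, -0.3, -0.4, 0, 0], [0, -5, 16, -0.3, -0.4, 0, 0], [0, -4, 16, -0.2, -0.4, -0.3, 0], [0, 0, 0, 0, 0, 0, 0]],
  ],
)

```text
clock: 20.75
eef_pos: [0.4973, -0.1661, 0.1405]
tool_rot: [-0.03, 1.0, -0.0, -0.002]
ft_force: [-0.7, 1.0, -3.0]
grip_width: 0.0119
```

```bash
python3 - <<'E'
from h import *
st();plan([500,-167,94],tool(183.8),4,0,dec=1)
E
```

```text
t 20.75 [ 497.3 -166.1  140.5] [-176.6    0.    -0.2] F [-0.7  1.  -3. ] g 11.9 j [-0.32  0.35 -0.09  1.14 -0.   -0.38]
[-0.7, -0.3, 11.6, -0.0, -0.1, -0.1, 0.0]
[-0.7, -0.3, 11.6, -0.0, -0.1, -0.1, 0.0]
[-0.7, -0.3, 11.6, -0.0, -0.1, -0.1, 0.0]
[-0.7, -0.3, 11.6, -0.0, -0.1, -0.1, 0.0]
```

jog_arm(
  deltas=[
    [[-1, 0, 12, 0, -0.3, -0.1, 0], [-1, 0, 12, 0, -0.3, -0.1, 0], [-1, 0, 12, 0, -0.3, -0.1, 0], [-1, 0, 8, 0, -0.2, -0.1, 0], [0, 0, 0, 0, 0, 0, 0]],
  ],
)

```text
clock: 21.25
eef_pos: [0.5027, -0.1638, 0.0974]
tool_rot: [-0.035, 0.999, -0.001, 0.007]
ft_force: [-1.1, 0.4, -3.2]
grip_width: 0.0119
```

```bash
python3 - <<'E'
from h import *
st();plan([500,-167,86],tool(183.8),3,0,dec=1)
E
```

```text
t 21.25 [ 502.7 -163.8   97.4] [-1.76e+02  1.00e-01  9.00e-01] F [-1.1  0.4 -3.2] g 11.9 j [-0.32  0.38 -0.16  1.01  0.   -0.39]
[1.0, -1.0, 3.8, -0.0, 0.3, 0.1, 0.0]
[1.0, -1.0, 3.8, -0.0, 0.3, 0.1, 0.0]
[1.0, -1.0, 3.8, -0.0, 0.3, 0.1, 0.0]
```

jog_arm(
  deltas=[
    [[1, -1, 3.5, 0, 0.5, 0, 0], [1, -1, 3.5, 0, 0.4, 0, 0], [0.5, -1, 2, 0, 0, 0, 0], [0, 0, 0, 0, 0, 0, 0]],
  ],
)

```text
clock: 21.65
eef_pos: [0.502, -0.1671, 0.0898]
tool_rot: [-0.035, 0.999, -0.002, 0.0]
ft_force: [-1.3, -1.0, -2.8]
grip_width: 0.0116
```

```bash
python3 - <<'E'
from h import *
st();plan([500,-167,86],tool(183.8),1,0,dec=1)
E
```

```text
t 21.65 [ 502.  -167.1   89.8] [-176.     0.2    0. ] F [-1.3 -1.  -2.8] g 11.6 j [-0.32  0.4  -0.16  1.01 -0.   -0.39]
[2.0, 0.3, 3.8, -0.2, 0.0, 0.2, 0.0]
```

jog_arm(
  deltas=[
    [[1.5, 0, 2, 0, 0, 0, 0], [0.5, 0, 2, 0, 0, 0, 0], [0, 0, 0, 0, 0, 0, 0]],
  ],
)

```text
clock: 21.95
eef_pos: [0.5021, -0.1661, 0.0895]
tool_rot: [-0.036, 0.999, -0.0, 0.003]
ft_force: [-0.9, 0.7, -3.0]
grip_width: 0.012
```

jog_arm(
  deltas=[
    [[0, 0, 1.5, 0, 0, 0, 0], [0, 0, 0, 0, 0, 0, 0]],
  ],
)

```text
clock: 22.15
eef_pos: [0.5025, -0.1658, 0.0894]
tool_rot: [-0.036, 0.999, -0.0, 0.004]
ft_force: [-0.5, -0.6, -2.0]
grip_width: 0.0119
```

jog_arm(
  deltas=[
    [[2, -1, 4, 0, 0.2, 0, 0], [0, 0, 0, 0, 0, 0, 0]],
  ],
)

```text
clock: 22.35
eef_pos: [0.5032, -0.1645, 0.0894]
tool_rot: [-0.037, 0.999, 0.002, 0.007]
ft_force: [-1.3, -0.8, -2.0]
grip_width: 0.0115
```

jog_arm(
  deltas=[
    [[1, -1, 3, 0, 0.2, 0, 0], [0, 0, 0, 0, 0, 0, 0]],
  ],
)

```text
clock: 22.55
eef_pos: [0.5039, -0.1639, 0.0894]
tool_rot: [-0.037, 0.999, 0.004, 0.007]
ft_force: [0.1, -1.1, -3.1]
grip_width: 0.0117
```

```bash
python3 - <<'E'
from h import *
st();plan([500,-167,86],tool(183.8),1,0,dec=1)
E
```

```text
t 22.55 [ 503.9 -163.9   89.4] [-175.7   -0.4    0.8] F [ 0.1 -1.1 -3.1] g 11.7 j [-0.32  0.4  -0.17  1.    0.01 -0.4 ]
[4.1, -2.8, 3.3, 0.4, 0.8, 0.5, 0.0]
```

jog_arm(
  deltas=[
    [[4, -3, 7, 0.4, 1.0, 0.5, 0], [0, 0, 0, 0, 0, 0, 0]],
  ],
)

```text
clock: 22.75
eef_pos: [0.5048, -0.1616, 0.0892]
tool_rot: [-0.035, 0.999, 0.005, 0.005]
ft_force: [0.4, -0.2, -3.0]
grip_width: 0.0118
```

```bash
python3 - <<'E'
from h import *
st();plan([500,-167,86],tool(183.8),1,0,dec=1);print(get_obs()['tau'])
E
```

```text
t 22.75 [ 504.8 -161.6   89.2] [-176.    -0.6    0.6] F [ 0.4 -0.2 -3. ] g 11.8 j [-0.32  0.4  -0.16  1.    0.01 -0.39]
[5.2, -5.1, 3.1, 0.6, 0.6, 0.2, 0.0]
[ 9.22264159e-01 -4.45528185e+01  2.38934666e+01  2.55820798e-01
  5.40643148e-01  2.20704783e-02]
```

```bash
python3 - <<'E'
from h import *
f=lambda i,s:np.clip(cv2.resize(i,s,interpolation=2)[:,:,::-1].astype(int)*1.3,0,255).astype('uint8')
s=camera('scene');t=camera('top');w=camera('wrist')
L=np.vstack([f(s[130:280,150:350],(400,300)),f(t[130:280,240:440],(400,300))]);Rr=np.vstack([f(w,(400,300)),f(s,(400,300))])
cv2.imwrite('pics/m.png',np.hstack([L,Rr]));st();print(get_obs()['ft_torque'])
for n in('tip_box','mat','slide_box'):
    for c in('scene','top'):
        camera(c)
        for d in masks_of(n,c)[:2]:print(n,c,round(d['conf'],2),d['at'])
E
```

```text
t 22.9 [ 504.1 -163.1   87.5] [-176.1   -0.5    0.5] F [ 2.4 -1.1  1. ] g 11.8 j [-0.32  0.4  -0.16  1.    0.01 -0.39]
[-0.17796702 -0.36978405 -0.06332783]
tip_box scene 0.97 [266.3, 264.0]
tip_box top 0.67 [312.5, 162.8]
mat scene 0.88 [213.6, 235.3]
mat scene 0.17 [410.6, 198.4]
mat top 0.6 [297.8, 194.4]
mat top 0.59 [260.3, 198.7]
slide_box scene 0.93 [324.5, 225.3]
slide_box top 0.96 [260.2, 198.4]
```

View pics/m.png

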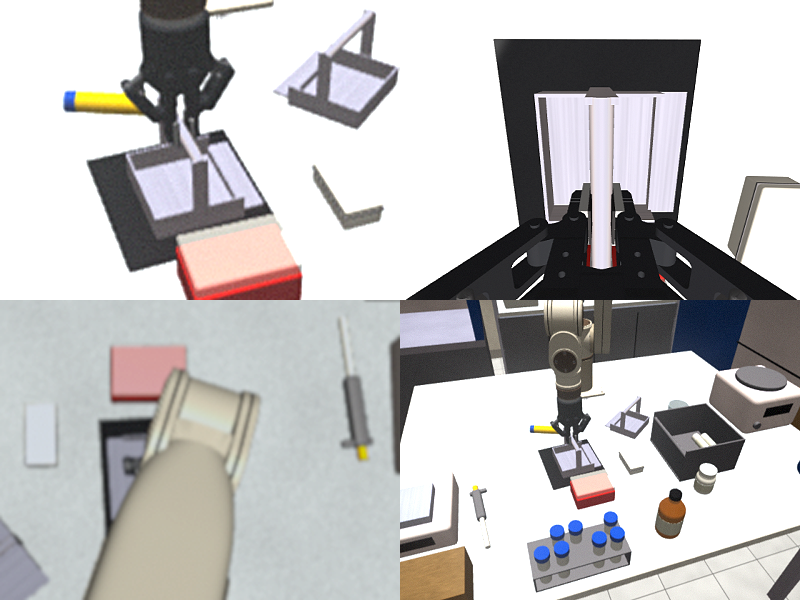

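jog_arm(
  deltas=[
    [[3, -4, -8, 0.5, 0.5, 0, 0], [1, -1, -2, 0, 0, 0, 0]],
  ],
)

```text
clock: 23.7
eef_pos: [0.4978, -0.1673, 0.0967]
tool_rot: [-0.035, 0.999, 0.001, -0.003]
ft_force: [0.8, 0.5, -3.2]
grip_width: 0.0116
```

```bash
python3 - <<'E'
from h import *
st();[camera('top') for _ in range(3)];st();plan([500,-167,86],tool(183.8),1,0,dec=1)
E
```

```text
t 23.7 [ 497.8 -167.3   96.7] [-176.    -0.2   -0.4] F [ 0.8  0.5 -3.2] g 11.6 j [-0.32  0.39 -0.15  1.04  0.   -0.39]
t 23.85 [ 497.7 -167.    96.2] [-176.1   -0.2   -0.3] F [ 0.4 -0.1 -2.7] g 11.9 j [-0.32  0.39 -0.15  1.03  0.   -0.39]
[-2.3, -0.1, 10.2, 0.2, -0.3, 0.1, 0.0]
```

jog_arm(
  deltas=[
    [[0, -2, 8, 0.2, 0, 0, 0]],
  ],
)

```text
clock: 23.95
eef_pos: [0.4987, -0.1693, 0.0889]
tool_rot: [-0.035, 0.999, -0.001, -0.002]
ft_force: [0.8, -0.2, -2.8]
grip_width: 0.012
```

```bash
python3 - <<'E'
from h import *
st();[camera('top') for _ in range(4)];st();plan([500,-167,86],tool(183.8),1,0,dec=1)
E
```

```text
t 23.95 [ 498.7 -169.3   88.9] [-1.76e+02  1.00e-01 -2.00e-01] F [ 0.8 -0.2 -2.8] g 12.0 j [-0.33  0.4  -0.16  1.01 -0.   -0.39]
t 24.15 [ 497.8 -169.    87.9] [-176.1   -0.    -0.3] F [-0.8 -0.8 -1.6] g 11.9 j [-0.33  0.4  -0.16  1.01 -0.   -0.39]
[-2.3, 1.8, 1.9, 0.0, -0.3, 0.1, 0.0]
```

Beginning to touch; press down gently so the tray levels.

jog_arm(
  deltas=[
    [[-1, 2, 3, 0, 0, 0, 0]],
  ],
)

```text
clock: 24.25
eef_pos: [0.498, -0.1701, 0.087]
tool_rot: [-0.033, 0.999, -0.004, -0.004]
ft_force: [-15.8, -10.0, 32.9]
grip_width: 0.0118
```

```bash
python3 - <<'E'
from h import *
[camera('scene') for _ in range(4)];st();print(get_obs()['ft_torque'].round(2));plan([500,-167,86],tool(183.8),1,0,dec=1)
E
```

```text
t 24.45 [ 498.1 -169.8   87.3] [-176.2    0.4   -0.4] F [-7.6 -6.8 13. ] g 12.0 j [-0.32  0.4  -0.16  1.01 -0.01 -0.39]
[-1.35  1.36 -0.01]
[-2.1, 2.7, 1.3, -0.4, -0.4, 0.0, 0.0]
```

jog_arm(
  deltas=[
    [[0, 0, 0, 0, 0, 0, 0]],
  ],
)

```text
clock: 24.55
eef_pos: [0.498, -0.1701, 0.0881]
tool_rot: [-0.033, 0.999, -0.003, -0.003]
ft_force: [0.5, 0.7, -3.0]
grip_width: 0.0115
```

```bash
python3 - <<'E'
from h import *
st();b=camera('scene');o=get_obs();B=o['eef_pos']*1000+[0,0,17.4]
def sil(th):
    im=np.zeros((420,560),'uint8');t=np.radians(th);q=R.from_euler('z',3.8,degrees=True)
    def P(x,y,z):
        c,s=np.cos(t),np.sin(t);z-=100
        return proj('scene',(B+q.apply([x,y*c+z*s,-y*s+z*c]))/1000)
    for X,Y,Z in(((-64,64),(-55,55),(0,14)),((-64,64),(-55,-52),(0,32)),((61,64),(-55,55),(0,32)),((-64,-61),(-55,55),(0,32)),((-64,64),(55,80),(11,14))):
        h=cv2.convexHull(np.array([P(x,y,z) for x in X for y in Y for z in Z],np.float32));cv2.fillConvexPoly(im,h.round().astype(int),1)
    return im>0
for d in masks_of('tray','scene'):
    if d['at'][0]<290 and d['at'][0]>200:
        m=d['pixels'];print([(th,round(float((sil(th)&m).sum()/(sil(th)|m).sum()),3)) for th in range(-10,11,2)])
E
```

```text
t 24.55 [ 498.  -170.1   88.1] [-176.2    0.4   -0.3] F [ 0.5  0.7 -3. ] g 11.5 j [-0.32  0.4  -0.16  1.01 -0.01 -0.39]
[(-10, 0.719), (-8, 0.749), (-6, 0.803), (-4, 0.855), (-2, 0.901), (0, 0.93), (2, 0.904), (4, 0.852), (6, 0.804), (8, 0.761), (10, 0.714)]
```

jog_arm(
  deltas=[
    [[-1, 3, -2, 0, 0, 0, 0], [-1, 2, 3, 0, 0, 0, 0]],
  ],
)

```text
clock: 24.85
eef_pos: [0.4993, -0.1662, 0.0874]
tool_rot: [-0.033, 0.999, -0.005, -0.004]
ft_force: [-9.5, -10.2, 21.6]
grip_width: 0.0116
```

```bash
python3 - <<'E'
from h import *
[camera('scene') for _ in range(3)];st()
E
```

```text
t 25.0 [ 499.3 -166.3   87.5] [-176.2    0.6   -0.4] F [-4.9 -5.   8.4] g 11.7 j [-0.31  0.4  -0.16  1.01 -0.01 -0.38]
```

Seated at (499, −166), touching. Release: zero row, then open.

jog_arm(
  deltas=[
    [[0, 0, 0, 0, 0, 0, 12], [0, 0, 0, 0, 0, 0, 20], [0, 0, 0, 0, 0, 0, 30], [0, 0, 0, 0, 0, 0, 45], [0, 0, 0, 0, 0, 0, 60]],
  ],
)

```text
clock: 25.5
eef_pos: [0.5002, -0.164, 0.0864]
tool_rot: [-0.034, 0.999, -0.004, -0.003]
ft_force: [-0.3, 0.3, 0.3]
grip_width: 0.0583
```

jog_arm(
  deltas=[
    [[0, 0, 0, 0, 0, 0, 60], [0, 0, 0, 0, 0, 0, 60]],
  ],
)

```text
clock: 25.7
eef_pos: [0.5002, -0.1636, 0.0859]
tool_rot: [-0.034, 0.999, -0.004, -0.004]
ft_force: [-0.3, 0.5, -0.1]
grip_width: 0.0605
```

```bash
python3 - <<'E'
from h import *
st()
E
```

```text
t 25.7 [ 500.2 -163.6   85.9] [-176.1    0.4   -0.4] F [-0.3  0.5 -0.1] g 60.5 j [-0.31  0.4  -0.16  1.01 -0.01 -0.38]
```

Free of the bar; retreat straight up, then back.

jog_arm(
  deltas=[
    [[0, -2, -10, 0, 0, 0, 60], [0, 0, -20, 0, 0, 0, 60], [0, 0, -30, 0, 0, 0, 60], [0, 0, -35, 0, 0, 0, 60], [0, 0, -35, 0, 0, 0, 60]],
  ],
)

```text
clock: 26.2
eef_pos: [0.4974, -0.164, 0.2167]
tool_rot: [-0.034, 0.999, -0.002, -0.01]
ft_force: [0.4, 0.0, -0.5]
grip_width: 0.0602
```

jog_arm(
  deltas=[
    [[20, -20, -10, 0, 0, 0, 60], [30, -30, 0, 0, 0, 0, 60], [35, -35, 0, 0, 0, 0, 60], [35, -35, 0, 0, 0, 0, 60], [30, -30, 0, 0, 0, 0, 60]],
  ],
)

```text
clock: 26.7
eef_pos: [0.3629, -0.3281, 0.2417]
tool_rot: [-0.04, 0.999, -0.007, 0.001]
ft_force: [0.5, -0.8, -0.2]
grip_width: 0.0599
```

```bash
python3 - <<'E'
from h import *
st()
for c in('top','scene'):
    im=camera(c);cv2.imwrite(f'pics/f_{c}.png',im[:,:,::-1])
    for t in('tray','mat','tube1'):
        for d in masks_of(t,c):print(c,t,round(d['conf'],2),d['at'],d['pixels'].sum())
def sil(B,yaw,th,ca):
    im=np.zeros((420,560),'uint8');t=np.radians(th);q=R.from_euler('z',yaw,degrees=True)
    def P(x,y,z):
        c,s=np.cos(t),np.sin(t)
        return proj(ca,(B+q.apply([x,y*c+z*s,-y*s+z*c]))/1000)
    for X,Y,Z in(((-64,64),(-55,55),(0,14)),((-64,64),(-55,-52),(0,32)),((61,64),(-55,55),(0,32)),((-64,-61),(-55,55),(0,32)),((-64,64),(55,80),(11,14)),((64,68),(-7,7),(0,107)),((-68,-64),(-7,7),(0,107)),((-68,68),(-7,7),(93,107))):
        h=cv2.convexHull(np.array([P(x,y,z) for x in X for y in Y for z in Z],np.float32));cv2.fillConvexPoly(im,h.round().astype(int),1)
    return im>0
for c in('scene','top'):
    camera(c)
    ms=[d['pixels'] for d in masks_of('tray',c)]
    best=[]
    for m in ms:
        for x in range(484,517,4):
            for y in range(-183,-150,4):
                for yw in(0,4,8):
                    for th in((-4,0,4) if c=='scene' else (0,)):
                        s=sil(np.array([x,y,3.]),yw,th,c);best.append((round(float((s&m).sum()/(s|m).sum()),3),x,y,yw,th))
    print(c,sorted(best)[-5:])
E
```

```text
t 26.7 [ 362.9 -328.1  241.7] [-175.4    0.8    0. ] F [ 0.5 -0.8 -0.2] g 59.9 j [-0.73  0.21 -0.01  1.34 -0.01 -0.81]
top tray 0.94 [234.6, 267.6] 1884
top tray 0.64 [314.4, 218.7] 1808
top mat 0.87 [342.1, 224.2] 1959
top mat 0.44 [414.4, 181.3] 523
top tube1 0.62 [173.1, 192.7] 342
top tube1 0.59 [208.3, 196.0] 260
top tube1 0.55 [336.8, 282.0] 294
top tube1 0.16 [414.2, 179.6] 495
scene tray 0.92 [322.1, 168.3] 1825
scene tray 0.57 [239.1, 218.1] 2661
scene mat 0.62 [216.4, 235.8] 1264
scene tube1 0.61 [419.1, 199.5] 259
scene tube1 0.59 [410.4, 196.5] 9573
scene tube1 0.58 [201.3, 178.2] 457
scene tube1 0.57 [429.4, 192.7] 138Traceback (most recent call last):
  File "<stdin>", line 24, in <module>
  File "<stdin>", line 13, in sil
  File "<stdin>", line 11, in P
  File "h.py", line 14, in proj
    m,T=pose(n,o);f=210/np.tan(np.radians(m['fovy']/2));q=T[:3,:3].T@(np.array(P)-T[:3,3])
        ~~~~^^^^^
  File "h.py", line 5, in pose
    m=camera_model(n)
ValueError: time passes only in moves, steps and waits
```

```bash
python3 - <<'E'
from workcell import *
import numpy as np,cv2
from scipy.optimize import minimize
m=camera_model('top');T=np.array(m['pose']);f=210/np.tan(np.radians(m['fovy']/2))
rv=cv2.Rodrigues(T[:3,:3].T)[0];tv=-T[:3,:3].T@T[:3,3];K=np.array([[f,0,m['cx']],[0,f,m['cy']],[0,0,1.]])
def sil(x,y,yaw):
    im=np.zeros((420,560),'uint8');a=np.radians(yaw);c,s=np.cos(a),np.sin(a)
    for X,Y,Z in(((-64,64),(-55,55),(0,14)),((-64,64),(-55,-52),(0,32)),((61,64),(-55,55),(0,32)),((-64,-61),(-55,55),(0,32)),((-64,64),(55,80),(11,14)),((64,68),(-7,7),(0,107)),((-68,-64),(-7,7),(0,107)),((-68,68),(-7,7),(93,107))):
        P=np.array([[x+c*u-s*v,y+s*u+c*v,w+3] for u in X for v in Y for w in Z])/1000
        q=cv2.projectPoints(P,rv,tv,K,None)[0].astype(np.float32)
        cv2.fillConvexPoly(im,cv2.convexHull(q).round().astype(int),1)
    return im>0
camera('top');b=[]
for d in masks_of('tray','top'):
    M=d['pixels']
    if d['at'][0]<280:continue
    for x in range(486,514,2):
        for y in range(-182,-152,2):
            for w in(0,2,4,6,8):
                s=sil(x,y,w);b.append((round(float((s&M).sum()/(s|M).sum()),3),x,y,w))
print(sorted(b)[-6:])
a=cv2.imread('pics/f_top.png');h=a[180:250,270:370].copy();print(get_obs()['clock'])
# mat: dark pixels' bounding rectangle
g=cv2.cvtColor(a,cv2.COLOR_BGR2GRAY)[180:260,280:365]<50;ys,xs=np.nonzero(g)
r=cv2.minAreaRect(np.c_[xs+280,ys+180].astype(np.float32));print(r)
d=T[:3,:3]@[(r[0][0]-m['cx'])/f,(r[0][1]-m['cy'])/f,1];print(T[:3,3]+d*(.003-T[2,3])/d[2])
E
```

```text
[(0.948, 500, -166, 4), (0.951, 500, -166, 6), (0.953, 498, -168, 4), (0.956, 500, -168, 2), (0.957, 498, -166, 4), (0.957, 500, -166, 2)]
27.3
((320.31207275390625, 220.30517578125), (62.4215087890625, 57.07780838012695), 86.633544921875)
[ 0.49762547 -0.16622275  0.003     ]
```

```bash
python3 -c "
from workcell import *
print(job_done())"
```

```text
the job is handed in; nothing more can be done
None
```

I carried the tray to the bin by its handle and hooked its lip over the front rim while it was still about level. I then swung it over on the rim to about 96°. Next I swung it back, stood it on its mat, let go and backed the arm away. The job was handed in at about 27 s.

**What the last checks showed:**
- **Tubes:** all three were on the bin floor in the wrist picture taken at full tilt. The lifted tray then weighed 3.0 N, which fits an empty 0.3 kg tray. The final detections showed only two tubes in the bin, as I think the third was hidden close behind the front wall.
- **Tray placement:** the silhouette fit puts the tray at about (499, -167) mm and the mat centre at about (498, -166) mm. The turn is 2 to 4° against 3.8° for the mat. In the last tilt check, just before letting go, the tray came out level.
- **Forces:** setting the tray down briefly pressed up to about 38 N at the wrist. There was a jolt of about 20 N on the rim during the swing. Both are below the 120 N wrist limit.

**What I did not check:** I didn't compare the bystanders' positions with the start. No picture I viewed, up to the tray's return to the mat, showed any of them moved. My first attempt at the final pose fit stopped with an error, and a rerun gave the numbers above.

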